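# Dress the jewellery riser

### The arm

A 6-joint arm with a two-finger parallel gripper is mounted at the origin on the work surface. World frame = base frame: x ahead of the robot, y to its left, z up, the work surface at z = 0. Lengths are in m, angles in rad, forces in N, time in s.
With the tool pointing down it reaches from about 0.375 to 0.975 m from the base axis. Payload 3.8 kg.
Tool frame: the origin (TCP) lies between the finger pads; the fingertips stand 17 mm ahead of it and the grasp point (between the pads) lies 2 mm behind it; z points along the fingers, y is the line along which they close (so a half turn about z gives the same grasp; the last joint's range is limited). The gripper opens to 85 mm and grips with 20 to 120 N. Pads are 22 mm wide; open, the fingers measure 114 mm over their backs; the gripper's body (76 mm by 85 mm) begins 54 mm behind the grasp point. The pads swing forward as they close: fully open they stand 13 mm farther back than shut.
Start: joints at [1.16, 0.264, 1.604, -0, 1.274, -0.037], TCP at [0.246, 0.628, 0.248] pointing down, gripper open.
Joint ranges: [-2.63, 2.63], [-0.94, 2.18], [0.31, 2.57], [-1.31, 4.45], [0, 2.66], [-2.55, 2.55]. Speed limits (rad/s): [2.57, 2.57, 3.14, 3.14, 3.14, 3.14].

### API

Orientations are given as a rotation vector (axis times angle).
In Python, from workcell import bot gives the robot as it stands.
- The arm moves only by the tool play_rows, never from a script. Its argument "steps" is one flat list of numbers, 4 for each row, row after row: the shift along the tool's x, y, z in m, then the turn about the tool's z in rad. A call has 1 to 10 rows; each row is the pose to reach, as a shift and turn from the pose commanded when the call began, along the tool's axes at that moment; what a row does not reach only later rows make up. A row lasts 1/8 s, in which the tool goes at most 62.5 mm and 10.7 degrees, less where a joint would pass 70% of its speed; a pose out of reach is approached as far as the arm can. A call with a gripper value outside its range is refused whole. "jaw" is the closure in counts, from 0 (fully open) to 255 (shut), set as the call begins (left out, the last holds). The fingers move at their own pace and stop on an object; "grip_force" is the grip in N (left out, the last holds). Time passes only in rows, so rows that repeat a pose let the fingers close. It gives the time, the measured TCP pose, the force, the opening and the grip force at its end, in the units of the state.
- bot.read_state(): the state, without advancing time (a new reading comes with each control period).
- bot.read_camera(name): name is "scene" or "top" or "wrist"; returns a dict with "pixels" (400x640x3 uint8, blue, green, red), "mtx" (3x3 intrinsics, pixels), "R" (3x3) and "t" (3): a world point X has camera coordinates R X + t. Camera axes: x right, y down, z forward; pixel columns grow to the right and rows downward; lengths in m; the calibration is good to about 2 mm. A picture is of the moment at which its call begins. There is no depth.
- bot.finish_job(): hands the job in; it is judged then, once.
The state is a dict: "time": time; "q": joint angles; "joint_vel": joint speeds; "joint_torque": joint torques, N m; "tool_pos": TCP position; "tcp_rot": TCP orientation; "wrist_force": force on the tool from outside, world axes, zero at the start; "torque": the same for the moment, N m; "width": opening from 0.0 (shut) to 1.0 (fully open); "grip_force": force on a finger pad.
Only numpy, scipy, OpenCV 4.12 (cv2) and the standard library are available. Lean on these libraries where they do the work, as an engineer would, in place of code of your own. Each camera call takes 0.05 s, during which the arm holds its last target. There are 200 camera calls.

### The job

Dress the stall's riser: lay the wooden board across the two riser ends so that it sits down between their lips with both ends past the uprights, and put all the loose blue stones from the mat into the small open tray while the tray still stands on the mat. Then carry the filled tray level, with the stones staying inside, and set it on the middle of the board, lying lengthwise along it, and stand one copper cuff upright on the board on each side of the tray, over the board's middle line. Leave the bracelet stand, the gem case and the ring cone where they are.

Things in the scene. Friction and masses are not known exactly. Their poses are not given: they have to be found in the camera images.
- riser_a: one end of a display riser, fixed to the counter: a dark wooden upright 100 mm (its x) by 30 mm (its y) on a foot 130 x 60 mm. Its flat top (the bed) is 90 mm above the counter, with a 10 mm high lip at each x end; the gap between the lips is 72 mm wide and takes the 64 mm wide board. Origin at the centre of its underside, z up; riser_b stands in its +y direction.
- riser_b: the other riser end, the same as riser_a, parallel to it and 250 to 290 mm from it (centre to centre) along riser_a's +y; fixed.
- riser_a_bed (a point): centre of riser_a's bed between the lips, 90 mm above the counter
- riser_b_bed (a point): centre of riser_b's bed between the lips, 90 mm above the counter
- board: loose plain wooden shelf board, 64 mm wide (its x), 360 mm long (its y), 18 mm thick, about 0.25 kg; starts lying flat on the counter near the risers, on the robot's side of them. Origin at the centre of its underside.
- mat: grey velvet sorting mat fixed to the counter, 250 x 290 mm, 4 mm thick; its top is at z = 4 mm. Its origin lies near one edge: the mat covers x -140 to +110 mm and y -10 to +280 mm from it. It and the risers may stand on either side of the counter.
- tray: small open wooden tray with a black floor, loose, about 0.12 kg: 60 mm wide (its x), 150 mm long (its y), 24 mm high outside; walls and floor 3 mm thick. Origin at the centre of its underside, z up. It starts empty on the mat. It can be held across its 60 mm width.
- stone1: polished blue domed stone (cabochon), loose, 13 g: round, 24 mm across, with an upright edge 7 mm high below a low dome, 13 mm high in all. Origin at the centre of its flat underside. It starts dome up on the mat. May be absent (None).
- stone2: polished blue domed stone (cabochon), loose, 13 g: round, 24 mm across, with an upright edge 7 mm high below a low dome, 13 mm high in all. Origin at the centre of its flat underside. It starts dome up on the mat. May be absent (None).
- stone3: polished blue domed stone (cabochon), loose, 13 g: round, 24 mm across, with an upright edge 7 mm high below a low dome, 13 mm high in all. Origin at the centre of its flat underside. It starts dome up on the mat. May be absent (None).
- stone4: polished blue domed stone (cabochon), loose, 13 g: round, 24 mm across, with an upright edge 7 mm high below a low dome, 13 mm high in all. Origin at the centre of its flat underside. It starts dome up on the mat. May be absent (None).
- stone5: polished blue domed stone (cabochon), loose, 13 g: round, 24 mm across, with an upright edge 7 mm high below a low dome, 13 mm high in all. Origin at the centre of its flat underside. It starts dome up on the mat. May be absent (None).
- cuff_a: hammered copper cuff bracelet, loose, 90 g, standing on its edge with its axis upright: a C-shaped band 56 mm across outside, 36 mm high, 2.4 mm thick. The gap in the band (about 32 mm wide) faces its +x, so it is best gripped across its y. Origin on its axis at the level of its lower edge. Starts on the mat.
- cuff_b: hammered copper cuff bracelet, loose, 90 g, standing on its edge with its axis upright: a C-shaped band 56 mm across outside, 36 mm high, 2.4 mm thick. The gap in the band (about 32 mm wide) faces its +x, so it is best gripped across its y. Origin on its axis at the level of its lower edge. Starts on the mat.
- bracelet_stand: bystander: black velvet T-bar with bracelets, base 150 x 90 mm, bar 210 mm long along its x, 140 mm high; loose. Origin at the centre of its underside.
- gem_case: bystander: flat clear case of round gem jars, 130 x 250 x 26 mm; loose. Origin at the centre of its underside.
- ring_cone: bystander: white ceramic ring cone, 68 mm across, 77 mm high; loose. Origin at the centre of its underside.
Things that resemble listed ones, but are neither listed nor needed, are in the scene too. What is shaped like the cuff_a but purple or turquoise is not meant.

How it is judged:
On the way, in this order (a step that is already met when the one before it is completed fails the run):
1. all the stones lie in the tray while it still stands on the mat (x of stone1 in the frame of tray between -0.028 and 0.028 m and y of stone1 in the frame of tray between -0.073 and 0.073 m and z of stone1 in the frame of tray between -0.003 and 0.022 m and x of stone2 in the frame of tray between -0.028 and 0.028 m and y of stone2 in the frame of tray between -0.073 and 0.073 m and z of stone2 in the frame of tray between -0.003 and 0.022 m and x of stone3 in the frame of tray between -0.028 and 0.028 m and y of stone3 in the frame of tray between -0.073 and 0.073 m and z of stone3 in the frame of tray between -0.003 and 0.022 m and x of stone4 in the frame of tray between -0.028 and 0.028 m and y of stone4 in the frame of tray between -0.073 and 0.073 m and z of stone4 in the frame of tray between -0.003 and 0.022 m and x of stone5 in the frame of tray between -0.028 and 0.028 m and y of stone5 in the frame of tray between -0.073 and 0.073 m and z of stone5 in the frame of tray between -0.003 and 0.022 m and height (world z) of tray below 0.012 m and angle between tray's own z axis and vertical below 0.08 rad), for 0.3 s.
2. the tray, with all the stones inside, stands on the middle of the board, which lies across both riser ends (x of riser_a_bed in the frame of board between -0.012 and 0.012 m and z of riser_a_bed in the frame of board between -0.004 and 0.004 m and (y of riser_a_bed in the frame of board between 0.05 and 0.172 m or y of riser_a_bed in the frame of board between -0.172 and -0.05 m) and x of riser_b_bed in the frame of board between -0.012 and 0.012 m and z of riser_b_bed in the frame of board between -0.004 and 0.004 m and (y of riser_b_bed in the frame of board between 0.05 and 0.172 m or y of riser_b_bed in the frame of board between -0.172 and -0.05 m) and x of tray in the frame of board between -0.015 and 0.015 m and y of tray in the frame of board between -0.03 and 0.03 m and z of tray in the frame of board between 0.012 and 0.023 m and angle between tray's own z axis and vertical below 0.08 rad and angle between the y axis of tray and the y axis of board, either way round below 0.17 rad and x of stone1 in the frame of tray between -0.028 and 0.028 m and y of stone1 in the frame of tray between -0.073 and 0.073 m and z of stone1 in the frame of tray between -0.003 and 0.022 m and x of stone2 in the frame of tray between -0.028 and 0.028 m and y of stone2 in the frame of tray between -0.073 and 0.073 m and z of stone2 in the frame of tray between -0.003 and 0.022 m and x of stone3 in the frame of tray between -0.028 and 0.028 m and y of stone3 in the frame of tray between -0.073 and 0.073 m and z of stone3 in the frame of tray between -0.003 and 0.022 m and x of stone4 in the frame of tray between -0.028 and 0.028 m and y of stone4 in the frame of tray between -0.073 and 0.073 m and z of stone4 in the frame of tray between -0.003 and 0.022 m and x of stone5 in the frame of tray between -0.028 and 0.028 m and y of stone5 in the frame of tray between -0.073 and 0.073 m and z of stone5 in the frame of tray between -0.003 and 0.022 m), for 0.3 s.
At the end, for the whole second after the job is handed in: Board down on both riser beds between the lips, past both uprights; tray level on it, lengthwise, within 30 mm of its middle (15 mm across), every stone inside below the rim; a cuff upright on each side, 90 to 170 mm from the middle, within 16 mm of the middle line; all at rest (all of step 2 and x of cuff_a in the frame of board between -0.016 and 0.016 m and z of cuff_a in the frame of board between 0.012 and 0.023 m and angle between each of cuff_a, cuff_b's own z axis and vertical below 0.1 rad and x of cuff_b in the frame of board between -0.016 and 0.016 m and z of cuff_b in the frame of board between 0.012 and 0.023 m and ((y of cuff_a in the frame of board between 0.09 and 0.17 m and y of cuff_b in the frame of board between -0.17 and -0.09 m) or (y of cuff_a in the frame of board between -0.17 and -0.09 m and y of cuff_b in the frame of board between 0.09 and 0.17 m)) and linear speed of each of board, tray, cuff_a, cuff_b, stone1, stone2, stone3, stone4, stone5 below 0.02 m/s); the robot touches nothing.
It fails at once if the tray is tipped more than 20 degrees (angle between tray's own z axis and vertical above 0.35 rad).
It fails at once if the bracelet stand is moved more than 20 mm (distance of bracelet_stand from where it was at the start of the episode above 0.02 m).
It fails at once if the gem case is moved more than 20 mm (distance of gem_case from where it was at the start of the episode above 0.02 m).
It fails at once if the ring cone is moved more than 20 mm (distance of ring_cone from where it was at the start of the episode above 0.02 m).
Of stone1, stone2, stone3, stone4, stone5 only 3 to 5 are there at a start; the rules pass over those that are not, and their reading is None.
At some moment in a run one of stone1, stone2, stone3, stone4, stone5 may be knocked a few centimetres aside while the robot is not near it.
It also fails if it takes over 210 s, if anything falls off the work surface, if the arm or the gripper's body presses on something with over 40 N, if the wrist force passes 120 N, or if a joint passes its speed limit or range.

## Working session

There is one attempt and no reset: what is moved stays moved. The work goes in short steps, Python scripts to look and compute and a tool call to move; the robot and the scene stay as the last step left them, time stands still between calls to the robot, and variables do not carry over. Pictures are saved under pics/ and viewed, at most 14 in all, crops included, and the job is handed in when it is done.

Besides the shell and the picture viewer there is one more tool, called after ">>>" by a JSON object that holds its "api" and its "payload", one argument or row to a line. play_rows: Moves the arm, as the interface text tells. Its arguments: {"type":"object","properties":{"steps":{"type":"array"},"jaw":{"type":"number"},"grip_force":{"type":"number"}},"required":["steps"]}

```bash
ls; mkdir -p pics; cat > h.py <<'E'
import numpy as np, cv2, sys
from workcell import bot
from scipy.spatial.transform import Rotation as Ro
def cam(n,save=None):
    c=bot.read_camera(n)
    if save: cv2.imwrite('pics/'+save,c['pixels'])
    return c
def ray(c,u,v,z):
    d=c['R'].T@np.linalg.inv(c['mtx'])@np.array([u,v,1.]); o=-c['R'].T@c['t']
    return o+d*(z-o[2])/d[2]
def proj(c,X):
    p=c['mtx']@(c['R']@np.asarray(X,float)+c['t']); return p[:2]/p[2]
E
python3 - <<'E'
from h import *
for n in ['top','scene']:
    c=cam(n,n+'0.png'); np.savez(n+'0.npz',**c)
    print(n,c['mtx'].round(1).tolist(),(-c['R'].T@c['t']).round(3),c['R'].round(2).tolist())
s=bot.read_state(); print(s)
E
```

```text
pics
top [[371.8, 0.0, 318.8], [0.0, 371.8, 191.2], [0.0, 0.0, 1.0]] [ 0.36  -0.022  1.286] [[0.0, -1.0, -0.01], [-0.99, 0.0, -0.17], [0.17, 0.01, -0.99]]
scene [[415.3, 0.0, 323.4], [0.0, 415.3, 199.9], [0.0, 0.0, 1.0]] [1.209 0.91  0.977] [[-0.82, 0.57, -0.0], [0.36, 0.52, -0.78], [-0.44, -0.64, -0.63]]
{'time': 0.1, 'q': array([ 1.16010340e+00,  2.64669949e-01,  1.60527194e+00,  1.22238267e-05,
        1.27372114e+00, -3.69063255e-02]), 'joint_vel': array([-0.00109371, -0.00299251, -0.00276399,  0.00082639,  0.00017068,
       -0.00089218]), 'joint_torque': array([ 7.98879792e-04, -5.16707575e+01, -3.68590271e+01, -9.42219231e-05,
        6.33873919e-03,  2.21803811e-05]), 'tool_pos': array([0.24621466, 0.62779637, 0.24707317]), 'tcp_rot': array([-0.58364828, -3.08642036,  0.00316648]), 'wrist_force': array([ 1.4811317 , -0.6716461 ,  0.43366286]), 'torque': array([ 0.03869122, -0.02576804,  0.03588598]), 'grip_force': 0.0, 'width': 0.9986741876229783}
```

View pics/top0.png

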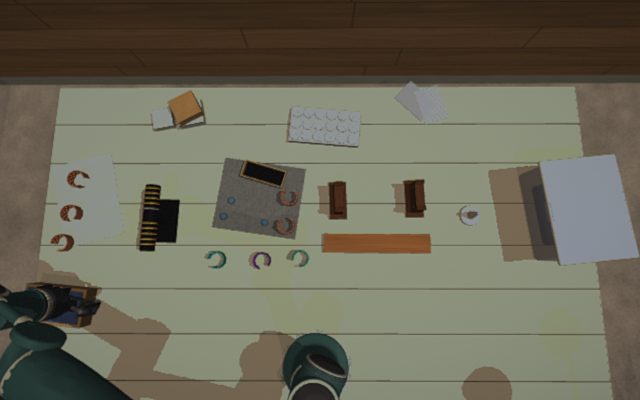

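View pics/scene0.png

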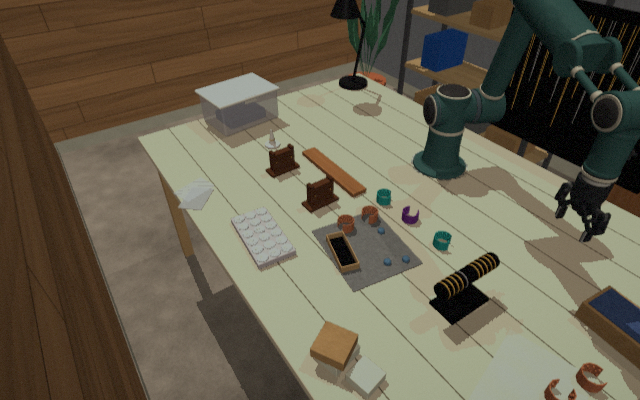

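The top view shows the mat at (215–305, 158–238) with the tray at (262,173). Blue stones are at (231,200), (223,216) and (264,222). The copper cuffs on the mat are at (288,198) and (284,226). The risers are at (338,200) and (414,198), and the board is at (376,243). Cuff candidates are the two copper ones on the mat, three copper ones on the paper at left, and the turquoise and purple ones at (215–300,260). Only the two on the mat match the description ("Starts on the mat", copper). I'll confirm that in a crop and measure.

```bash
python3 - <<'E'
from h import *
c=dict(np.load('top0.npz')); im=c['pixels']
cv2.imwrite('pics/crop0.png',cv2.resize(im[150:270,200:440],None,fx=3.3,fy=3.3,interpolation=cv2.INTER_CUBIC))
hsv=cv2.cvtColor(im,cv2.COLOR_BGR2HSV)
def blobs(name,lo,hi,box,z,amin):
    x0,x1,y0,y1=box; m=cv2.inRange(hsv,np.array(lo),np.array(hi)); k=np.zeros_like(m);k[y0:y1,x0:x1]=m[y0:y1,x0:x1]
    for ct in cv2.findContours(k,cv2.RETR_EXTERNAL,cv2.CHAIN_APPROX_NONE)[0]:
        if cv2.contourArea(ct)<amin: continue
        M=cv2.moments(ct);u,v=M['m10']/M['m00'],M['m01']/M['m00']
        P=np.array([ray(c,*p[0],z)[:2] for p in ct],np.float32)*1000
        r=cv2.minAreaRect(P)
        print(name,round(u,1),round(v,1),cv2.contourArea(ct),'cent',ray(c,u,v,z)[:2].round(4),'rect',np.round(r[0],1),np.round(r[1],1),round(r[2],1))
for p in [(231,200),(223,216),(264,222),(288,205),(262,173),(376,243),(338,187),(338,205),(414,187),(414,205),(240,220),(250,164)]: print(p,hsv[p[1],p[0]])
blobs('stone',(95,90,50),(115,255,255),(205,315,150,240),.010,8)
blobs('cuff',(0,60,60),(15,255,255),(272,312,180,240),.04,20)
blobs('trayblk',(0,0,0),(180,255,40),(230,300,155,190),.007,100)
blobs('board',(0,100,60),(20,255,255),(318,436,228,260),.018,500)
blobs('riser',(0,60,20),(25,255,255),(325,350,175,225),.1,100)
blobs('riser',(0,60,20),(25,255,255),(400,430,175,225),.1,100)
E
```

```text
(231, 200) [103 102 110]
(223, 216) [102 104 101]
(264, 222) [102 104 101]
(288, 205) [  9 100  66]
(262, 173) [15 36 14]
(376, 243) [ 13 167 131]
(338, 187) [ 11 168  73]
(338, 205) [ 10 163  72]
(414, 187) [  8 132  29]
(414, 205) [  9 123  29]
(240, 220) [19 23 87]
(250, 164) [60 20 13]
stone 264.4 222.1 17.0 cent [0.4678 0.1743] rect [468.  173.9] [13.7 17.4] 0.0
stone 223.4 216.0 18.5 cent [0.4888 0.3162] rect [488.7 316. ] [13.8 17.7] 0.0
stone 230.8 200.1 16.0 cent [0.5442 0.2931] rect [544.4 293.9] [17.4 14. ] 90.0
cuff 285.3 226.4 86.5 cent [0.4508 0.0991] rect [455.3  98.6] [53.5 57. ] 1.1
cuff 288.1 198.1 90.0 cent [0.5466 0.0912] rect [550.4  90. ] [57.9 54.9] 90.0
trayblk 263.7 173.2 459.5 cent [0.64   0.1817] rect [640.1 181.5] [136.5  47.3] 73.3
board 377.1 242.9 1877.5 cent [ 0.3967 -0.2096] rect [ 396.6 -208.9] [ 60.2 357.2] 0.0
riser 335.6 200.1 716.0 cent [ 0.5308 -0.0674] rect [533.4 -67. ] [ 67.6 120.5] 89.9
riser 412.2 198.0 810.0 cent [ 0.5376 -0.3138] rect [ 538.2 -313.4] [ 80.6 117.2] 90.0
```

View pics/crop0.png

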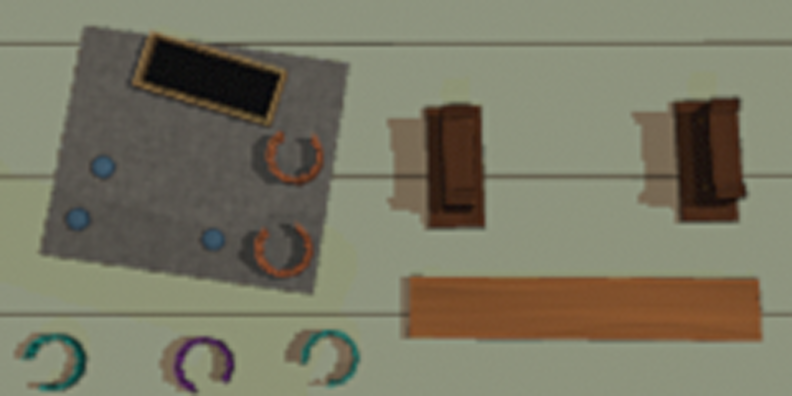

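There are three stones on the mat, and the two copper cuffs there are at crop (295,157) and (283,250). Their gaps face up and up-left. The turquoise and purple cuffs lie off the mat. Next I'll take the wrist camera over the scene.

```bash
cat >> h.py <<'E'
def go(x,y,z,ang,cur=None):
    """print tool-frame shift+turn to reach world x,y,z with tool y at world angle ang (deg, mod 180)"""
    s=bot.read_state(); R=Ro.from_rotvec(s['tcp_rot']).as_matrix(); p=s['tool_pos'] if cur is None else cur[:3]
    a=np.arctan2(R[1,1],R[0,1]) if cur is None else np.radians(cur[3])
    t=np.radians(ang); best=None
    for k in range(-3,4):
        turn=a-(t+k*np.pi)
        j6=s['q'][5]+turn+(np.arctan2(y,x)-s['q'][0]) if cur is None else turn
        if abs(j6)<2.3 and (best is None or abs(turn)<abs(best)): best=turn
    X=np.array([np.sin(a),-np.cos(a),0]);Y=np.array([np.cos(a),np.sin(a),0])
    d=np.array([x,y,z])-p
    print('shift',np.round([d@X,d@Y,-d[2]],4),'turn',round(best,3),'rows',round(max(np.linalg.norm(d)/.0625,abs(best)/.187),1),'| tilt',np.round(R[2],4),'ang',round(np.degrees(a),1))
E
python3 -c "
from h import *
go(.45,.17,.40,0)"
```

```text
shift [ 0.3569 -0.3518 -0.1529] turn 1.197 rows 8.4 | tilt [ 1.0e-04 -2.1e-03 -1.0e+00] ang 68.6
```

```bash
sed -i 's/X=np.array(\[np.sin(a),-np.cos(a),0\])/X=np.array([-np.sin(a),np.cos(a),0])/' h.py
python3 -c "
from h import *
go(.45,.17,.40,0)"
```

```text
shift [-0.3569 -0.3518 -0.1529] turn 1.197 rows 8.4 | tilt [ 1.0e-04 -2.1e-03 -1.0e+00] ang 68.6
```

>>> {"api": "play_rows", "payload": {
  "steps": [-0.357,-0.352,-0.153,1.197,-0.357,-0.352,-0.153,1.197,-0.357,-0.352,-0.153,1.197,-0.357,-0.352,-0.153,1.197,-0.357,-0.352,-0.153,1.197,-0.357,-0.352,-0.153,1.197,-0.357,-0.352,-0.153,1.197,-0.357,-0.352,-0.153,1.197,-0.357,-0.352,-0.153,1.197,-0.357,-0.352,-0.153,1.197]
}}

```text
time: 1.35
tool_pos: [0.4509, 0.1689, 0.4017]
tcp_rot: [2.225, 2.217, 0.001]
wrist_force: [-0.3, 0.0, -0.9]
width: 1.004
grip_force: 0.0
```

```bash
python3 -c "
from h import *
c=cam('wrist','w1.png'); np.savez('w1.npz',**c)
s=bot.read_state();print(s['tool_pos'],s['q'],-c['R'].T@c['t'],s['joint_vel'].max())
for u,v in [(0,0),(640,0),(640,400),(0,400)]: print(ray(c,u,v,0).round(3))
go(.50,-.19,.45,0)"
```

```text
[0.45031983 0.16990185 0.40104493] [ 3.08625772e-01 -1.66589505e-01  1.77902315e+00  5.74509934e-04
  1.52946275e+00  3.10604563e-01] [0.45325512 0.23779094 0.52834734] 0.0313996531509922
[0.014 0.369 0.   ]
[0.889 0.367 0.   ]
[ 1.057 -0.315  0.   ]
[-0.16  -0.311  0.   ]
shift [-0.3598  0.0504 -0.049 ] turn -0.002 rows 5.9 | tilt [ 5.e-04 -5.e-04 -1.e+00] ang -0.1
```

View pics/w1.png

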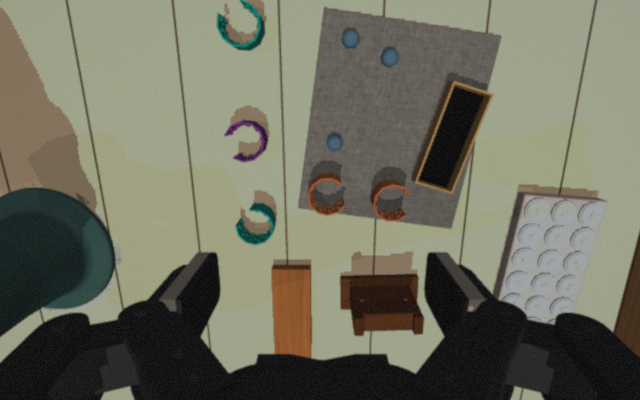

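The wrist view shows the stones at (350,38), (390,57) and (335,142), the tray at (453,137), the copper cuffs at (326,195) and (391,201), and riser_a at (382,300). I'll measure these and move over the risers.

```bash
cat >> h.py <<'E'
def blobs(c,name,lo,hi,box,z,amin,show=True):
    im=c['pixels'];hsv=cv2.cvtColor(im,cv2.COLOR_BGR2HSV); out=[]
    x0,x1,y0,y1=box; m=cv2.inRange(hsv,np.array(lo),np.array(hi)); k=np.zeros_like(m);k[y0:y1,x0:x1]=m[y0:y1,x0:x1]
    for ct in cv2.findContours(k,cv2.RETR_EXTERNAL,cv2.CHAIN_APPROX_NONE)[0]:
        if cv2.contourArea(ct)<amin: continue
        M=cv2.moments(ct);u,v=M['m10']/M['m00'],M['m01']/M['m00']
        P=np.array([ray(c,*p[0],z)[:2] for p in ct],np.float32)*1000
        r=cv2.minAreaRect(P); out.append((ray(c,u,v,z)[:2],r,P,ct))
        if show: print(name,round(u,1),round(v,1),cv2.contourArea(ct),'cent',(1000*ray(c,u,v,z)[:2]).round(1),'rect',np.round(r[0],1),np.round(r[1],1),round(r[2],1),'circ',np.round(cv2.minEnclosingCircle(P)[0],1),round(cv2.minEnclosingCircle(P)[1],1))
    return out
E
python3 -c "
from h import *
c=dict(np.load('w1.npz'))
blobs(c,'stone',(95,80,40),(115,255,255),(295,510,0,240),.009,20)
blobs(c,'cuff',(0,80,50),(15,255,255),(300,412,160,230),.04,60)
blobs(c,'trayblk',(0,0,0),(180,255,35),(400,510,70,200),.007,100)
blobs(c,'tray',(12,60,60),(25,255,255),(400,510,70,200),.028,100)
"
```

```text
stone 334.1 142.2 146.5 cent [471.5 175.7] rect [471.7 175.7] [21.  20.1] 45.0 circ [471.  175.9] 11.0
stone 389.3 57.1 191.0 cent [548. 294.] rect [548.3 294.1] [21.  21.1] 2.5 circ [548.  294.1] 11.2
stone 350.0 38.3 189.0 cent [492.6 318.3] rect [492.6 318.1] [19.4 21.7] 0.8 circ [492.4 318.2] 11.1
cuff 387.3 200.0 597.0 cent [549.3  94.8] rect [553.4  94.9] [62.8 57.1] 89.8 circ [555.5  95.1] 34.1
cuff 324.3 195.5 577.5 cent [456.6 101.8] rect [457.2 103.1] [51.9 63.5] 8.6 circ [461.1 103.7] 32.1
trayblk 450.9 136.6 2748.5 cent [645.8 183.2] rect [645.1 180. ] [142.   45.1] 73.1 circ [644.  180.5] 73.4
tray 452.5 136.7 4724.5 cent [640.4 185.4] rect [644.7 180.3] [152.5  84.5] 73.5 circ [640.7 181.3] 81.4
```

>>> {"api": "play_rows", "payload": {
  "steps": [-0.36,0.05,-0.049,0,-0.36,0.05,-0.049,0,-0.36,0.05,-0.049,0,-0.36,0.05,-0.049,0,-0.36,0.05,-0.049,0,-0.36,0.05,-0.049,0,-0.36,0.05,-0.049,0,-0.36,0.05,-0.049,0]
}}

```text
time: 2.4
tool_pos: [0.5004, -0.1883, 0.4492]
tcp_rot: [-2.219, -2.221, -0.0]
wrist_force: [-0.4, 0.2, -0.1]
width: 0.997
grip_force: 0.0
```

```bash
python3 -c "
from h import *
c=cam('wrist','w2.png'); np.savez('w2.npz',**c)
s=bot.read_state();print(s['tool_pos'],s['q'],-c['R'].T@c['t'])
blobs(c,'board',(8,140,90),(20,255,255),(150,640,0,400),.018,500)
blobs(c,'riser',(0,80,15),(12,255,255),(150,640,0,400),.1,300)
"
```

```text
[ 0.50037746 -0.18793155  0.44943862] [-4.06356562e-01 -6.14905391e-02  1.59924494e+00  7.68765554e-04
  1.60553412e+00 -4.08162535e-01] [ 0.50273234 -0.11962031  0.57599293]
board 259.0 143.1 8300.0 cent [ 400.7 -186.9] rect [ 400.9 -207.6] [357.6  63. ] 89.7 circ [ 401.9 -207.3] 180.9
riser 353.1 235.8 2962.0 cent [ 548.1 -313. ] rect [ 547.1 -315.6] [109.6  74.8] 1.2 circ [ 547.5 -315.4] 64.3
riser 352.7 70.1 3112.5 cent [541.7 -82.7] rect [542.1 -83.6] [109.1  50.1] 0.1 circ [541.1 -81.9] 57.6
```

View pics/w2.png

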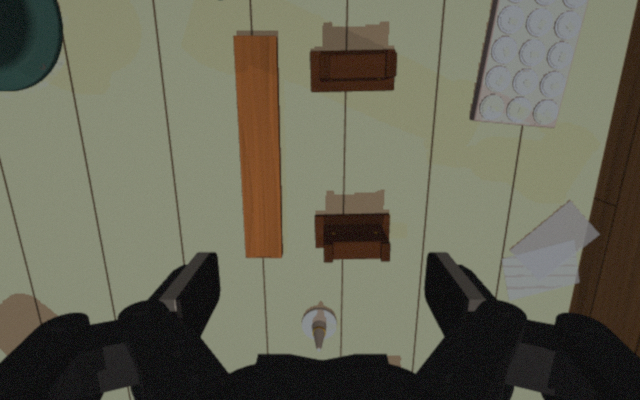

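The wrist view shows the board spanning (235–283, 30–258), the risers at (352,70) and (352,237), and the ring cone at (319,325). I'll enlarge the risers.

```bash
python3 -c "
from h import *
c=dict(np.load('w2.npz'));im=c['pixels']
a=cv2.convertScaleAbs(im,alpha=2.2)
a=np.hstack([a[40:100,300:405],a[205:265,300:405]])
cv2.imwrite('pics/riser.png',cv2.resize(a,None,fx=3.8,fy=6,interpolation=cv2.INTER_CUBIC))
"
```

```text
(no output)
```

View pics/riser.png

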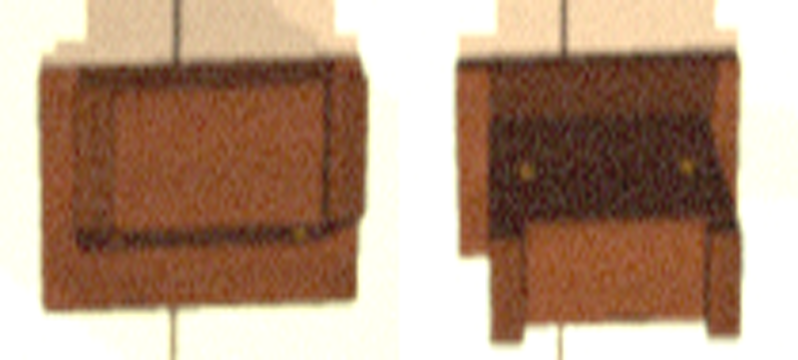

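```bash
python3 -c "
from h import *
c=dict(np.load('w2.npz'))
def P(x,y,z,o): 
    u,v=(300+x/3.8,40+y/6) if o==0 else (300+(x-399)/3.8,205+y/6)
    u-=.4;v-=.4
    p=ray(c,u,v,z)*1000; print(o,x,y,z,p.round(1)); return p
print('A bed');[P(x,y,.09,0) for x,y in [(112,85),(326,85),(326,226),(112,226)]]
print('A lips top');[P(x,y,.1,0) for x,y in [(75,85),(363,80),(363,220),(328,150),(112,150)]]
print('A foot');[P(x,y,0.,0) for x,y in [(42,308),(355,303),(42,70),(42,200)]]
print('B bed');[P(x,y,.09,1) for x,y in [(525,222),(706,222),(706,322),(525,322)]]
print('B lips');[P(x,y,.1,1) for x,y in [(490,235),(738,232),(740,335),(490,340),(523,340),(708,335)]]
print(c['mtx'])
"
```

```text
A bed
0 112 85 0.09 [511.1 -61.9  90. ]
0 326 85 0.09 [584.7 -61.8  90. ]
0 326 226 0.09 [586.2 -90.9  90. ]
0 112 226 0.09 [511.3 -91.   90. ]
A lips top
0 75 85 0.1 [498.5 -63.1 100. ]
0 363 80 0.1 [595.4 -62.  100. ]
0 363 220 0.1 [597.  -90.2 100. ]
0 328 150 0.1 [584.3 -76.  100. ]
0 112 150 0.1 [511.  -76.1 100. ]
A foot
0 42 308 0.0 [ 483.7 -106.3    0. ]
0 355 303 0.0 [ 614.7 -104.9    0. ]
0 42 70 0.0 [484.2 -47.6   0. ]
0 42 200 0.0 [483.9 -79.3   0. ]
B bed
1 525 222 0.09 [ 518.5 -326.4   90. ]
1 706 222 0.09 [ 590.6 -326.3   90. ]
1 706 322 0.09 [ 591.9 -353.9   90. ]
1 525 322 0.09 [ 518.8 -354.    90. ]
B lips
1 490 235 0.1 [ 504.5 -325.7  100. ]
1 738 232 0.1 [ 601.4 -324.7  100. ]
1 740 335 0.1 [ 603.7 -352.6  100. ]
1 490 340 0.1 [ 504.6 -354.2  100. ]
1 523 340 0.1 [ 517.7 -354.1  100. ]
1 708 335 0.1 [ 591.  -352.6  100. ]
[[346.07121349   0.         321.87622433]
 [  0.         346.07121349 196.97585847]
 [  0.           0.           1.        ]]
```

>>> {"api": "play_rows", "payload": {
  "steps": [-0.02,-0.1,0.35,0.005,-0.02,-0.1,0.35,0.005,-0.02,-0.1,0.35,0.005,-0.02,-0.1,0.35,0.005,-0.02,-0.1,0.35,0.005,-0.02,-0.1,0.35,0.005,-0.02,-0.1,0.35,0.005,-0.02,-0.1,0.35,0.005]
}}

```text
time: 3.45
tool_pos: [0.4022, -0.2095, 0.1023]
tcp_rot: [2.223, 2.215, 0.002]
wrist_force: [0.9, 0.3, 1.0]
width: 1.0
grip_force: 0.0
```

```bash
python3 -c "
from h import *
s=bot.read_state();print(s['tool_pos'],s['joint_vel'].round(3))
go(.401,-.2076,.015,-.3)"
```

```text
[ 0.40224637 -0.20951796  0.10226291] [-0.004 -0.014 -0.04  -0.003 -0.006 -0.003]
shift [ 0.0019 -0.0013  0.0873] turn 0.002 rows 1.4 | tilt [-0.0013  0.0029 -1.    ] ang -0.2
```

>>> {"api": "play_rows", "payload": {
  "steps": [0.002,-0.001,0.03,0.002,0.002,-0.001,0.06,0.002,0.002,-0.001,0.075,0.002,0.002,-0.001,0.087,0.002,0.002,-0.001,0.087,0.002,0.002,-0.001,0.087,0.002]
}}

```text
time: 4.2
tool_pos: [0.4002, -0.2082, 0.0141]
tcp_rot: [2.228, 2.213, 0.001]
wrist_force: [-1.1, -1.2, -0.4]
width: 1.002
grip_force: 0.0
```

>>> {"api": "play_rows", "payload": {
  "steps": [0,0,0,0,0,0,0,0,0,0,0,0,0,0,0,0,0,0,0,0,0,0,0,0,0,0,0,0],
  "jaw": 120,
  "grip_force": 60
}}

```text
time: 5.08
tool_pos: [0.3999, -0.2081, 0.0143]
tcp_rot: [2.228, 2.213, 0.0]
wrist_force: [-1.2, 0.4, 5.7]
width: 0.732
grip_force: 66.9
```

```bash
python3 -c "
from h import *
s=bot.read_state();print(s['tool_pos'],s['wrist_force'])
go(.401,-.2076,.015,-.3)
c=cam('wrist','w3.png')"
```

```text
[ 0.39991683 -0.20813175  0.01430365] [-1.21587392  0.36828791  5.66611331]
shift [ 0.0005  0.0011 -0.0007] turn -0.002 rows 0.0 | tilt [-7.0e-04  1.1e-03 -1.0e+00] ang -0.4
```

View pics/w3.png

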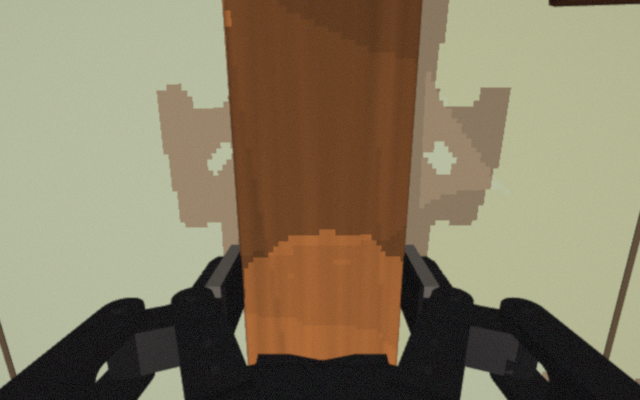

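The board is held between the pads (at columns 243–400) at a width of 0.73, about 62 mm. Lifting.

>>> {"api": "play_rows", "payload": {
  "steps": [0,0,-0.03,0,0,0,-0.07,0,0,0,-0.11,0,0,0,-0.14,0,0,0.02,-0.14,-0.01,0,0.06,-0.14,-0.02,0,0.1,-0.14,-0.031,0,0.13,-0.14,-0.031,0,0.151,-0.14,-0.031,0,0.151,-0.14,-0.031]
}}

```text
time: 6.38
tool_pos: [0.5514, -0.208, 0.1508]
tcp_rot: [-2.192, -2.248, 0.001]
wrist_force: [-2.0, 0.6, -3.2]
width: 0.736
grip_force: 67.9
```

>>> {"api": "play_rows", "payload": {
  "steps": [0,0,0,0,0,0,0,0]
}}

```text
time: 6.62
tool_pos: [0.5492, -0.2085, 0.1524]
tcp_rot: [-2.194, -2.247, 0.001]
wrist_force: [0.0, -0.3, -2.5]
width: 0.734
grip_force: 67.9
```

```bash
python3 -c "
from h import *
s=bot.read_state();print(s['tool_pos'],s['wrist_force'],s['torque'],s['width'])
go(.5513,-.208,.106,1.4)
c=cam('wrist','w4.png'); np.savez('w4.npz',**c)
c=cam('top'); np.savez('t4.npz',**c)
blobs(c,'board',(5,100,60),(20,255,255),(318,446,170,240),.16,500)
"
```

```text
[ 0.54923942 -0.20847734  0.15240608] [ 0.04340355 -0.29654806 -2.46477256] [0.0209886  0.00429792 0.03711325] 0.7339953910277068
shift [0.0004 0.0021 0.0464] turn -0.001 rows 0.7 | tilt [ 7.0e-04 -1.6e-03 -1.0e+00] ang 1.4
board 345.9 192.7 857.5 cent [545.1 -96.6] rect [ 544.4 -103.5] [147.9  68.4] 90.0 circ [ 544.4 -103.5] 80.2
```

View pics/w4.png

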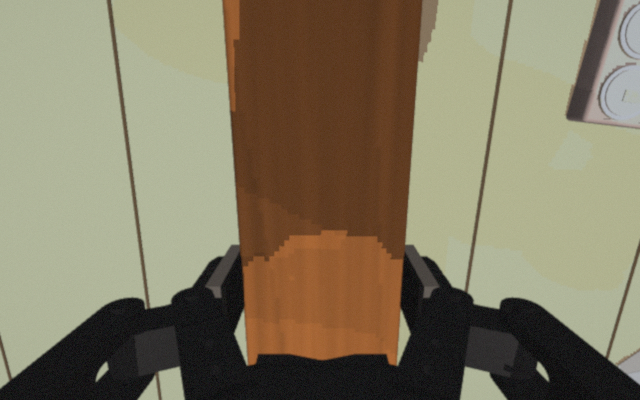

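The board hides the risers from this view. I'll lower it gently to check for contact.

>>> {"api": "play_rows", "payload": {
  "steps": [0,0.002,0.01,0,0,0.002,0.02,0,0,0.002,0.03,0,0,0.002,0.036,0,0,0.002,0.04,0,0,0.002,0.043,0,0,0.002,0.045,0,0,0.002,0.045,0]
}}

```text
time: 7.72
tool_pos: [0.5523, -0.2087, 0.1083]
tcp_rot: [2.195, 2.248, -0.0]
wrist_force: [-0.3, 0.0, -3.9]
width: 0.73
grip_force: 67.9
```

```bash
python3 -c "
from h import *
s=bot.read_state();print(s['tool_pos'],s['wrist_force'],s['torque'],s['width'])
go(.5513,-.208,.105,1.4)
c=cam('scene'); cv2.imwrite('pics/s5.png',cv2.resize(c['pixels'][130:230,230:390],None,fx=5,fy=5,interpolation=cv2.INTER_CUBIC))
"
```

```text
[ 0.55234478 -0.20867578  0.10831137] [-0.33776959  0.03332642 -3.91963077] [ 0.01344648 -0.03433618 -0.00674495] 0.7296043164082094
shift [ 0.0007 -0.001   0.0033] turn -0.0 rows 0.1 | tilt [-0.  0. -1.] ang 1.4
```

View pics/s5.png

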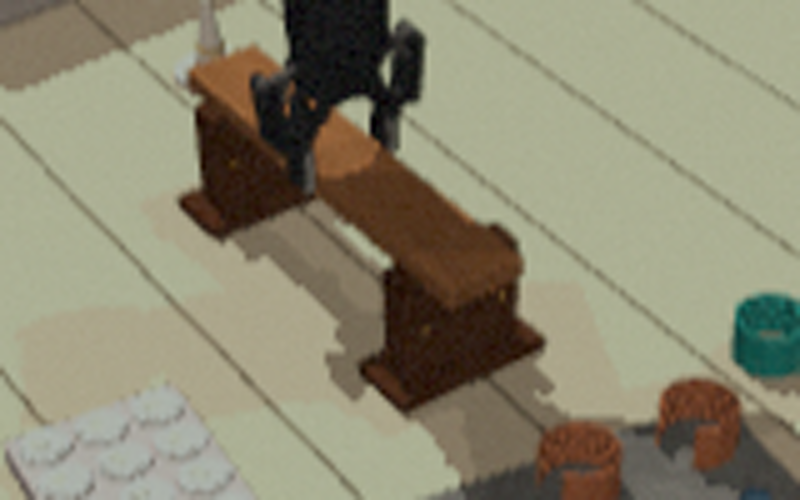

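The board lies between the lips, with nothing pressing and the base about 3 mm above the beds. I'll lower the rest and release.

>>> {"api": "play_rows", "payload": {
  "steps": [0,-0.001,0.002,0,0,-0.001,0.004,0,0,-0.001,0.004,0,0,-0.001,0.004,0]
}}

```text
time: 8.28
tool_pos: [0.5514, -0.2087, 0.1044]
tcp_rot: [2.195, 2.248, 0.0]
wrist_force: [-0.7, 0.3, -1.3]
width: 0.732
grip_force: 67.9
```

>>> {"api": "play_rows", "payload": {
  "steps": [0,0,0,0,0,0,0,0,0,0,0,0,0,0,0,0,0,0,0,0],
  "jaw": 0
}}

```text
time: 8.9
tool_pos: [0.5513, -0.2087, 0.1043]
tcp_rot: [2.195, 2.248, 0.0]
wrist_force: [0.4, 0.5, -0.2]
width: 0.996
grip_force: 0.0
```

```bash
python3 -c "
from h import *
s=bot.read_state();print(s['tool_pos'],s['wrist_force'],s['torque'],s['width'])
go(.5,-.12,.45,1.4)
"
```

```text
[ 0.55133322 -0.20870855  0.10431947] [ 0.41000863  0.49884709 -0.18165023] [-0.0004387   0.0271109   0.01118208] 0.9962157613657323
shift [ 0.0899 -0.0492 -0.3457] turn -0.0 rows 5.8 | tilt [-1.e-04  1.e-04 -1.e+00] ang 1.4
```

>>> {"api": "play_rows", "payload": {
  "steps": [0,0,-0.05,0,0.02,-0.01,-0.1,0,0.02,-0.05,-0.346,0,0.02,-0.05,-0.346,0,0.02,-0.05,-0.346,0,0.02,-0.05,-0.346,0,0.02,-0.05,-0.346,0,0.02,-0.05,-0.346,0]
}}

```text
time: 9.9
tool_pos: [0.5008, -0.1899, 0.4501]
tcp_rot: [2.194, 2.248, 0.0]
wrist_force: [0.4, -0.7, -0.3]
width: 1.003
grip_force: 0.0
```

```bash
python3 -c "
from h import *
c=cam('wrist','w6.png'); np.savez('w6.npz',**c)
print(bot.read_state()['tool_pos'])
blobs(c,'board',(8,140,90),(20,255,255),(150,640,0,400),.108,500)
go(.5,.17,.40,0)
"
```

```text
[ 0.50045403 -0.18971505  0.44864012]
board 358.7 148.0 11682.5 cent [ 552.7 -183.7] rect [ 553.3 -207.4] [ 63.2 357.7] 1.4 circ [ 553.5 -208. ] 180.8
shift [0.3596 0.0082 0.0486] turn 0.024 rows 5.8 | tilt [ 0.001  -0.0021 -1.    ] ang 1.4
```

View pics/w6.png

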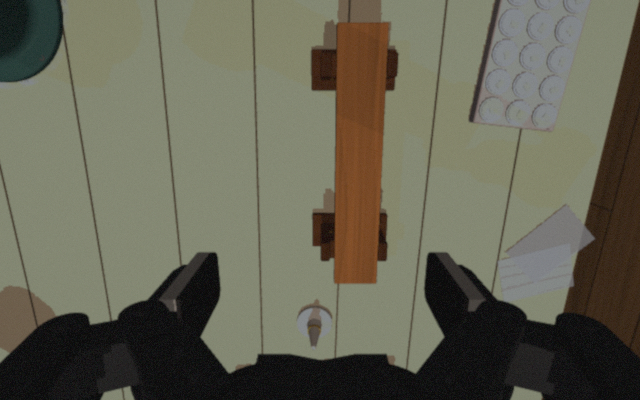

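The board is seated at (0.553, -0.208), angle 1.4°, and its size matches a top at z=0.108, so it lies on the beds. Now the stones.

>>> {"api": "play_rows", "payload": {
  "steps": [0.36,0.008,0.048,0.024,0.36,0.008,0.048,0.024,0.36,0.008,0.048,0.024,0.36,0.008,0.048,0.024,0.36,0.008,0.048,0.024,0.36,0.008,0.048,0.024,0.36,0.008,0.048,0.024,0.36,0.008,0.048,0.024],
  "jaw": 120
}}

```text
time: 10.95
tool_pos: [0.4997, 0.1699, 0.4003]
tcp_rot: [-2.22, -2.222, 0.006]
wrist_force: [-0.7, -0.4, 0.0]
width: 0.528
grip_force: 0.0
```

```bash
cat >> h.py <<'E'
def stones(c,z=.009):
    return blobs(c,'stone',(95,80,40),(118,255,255),(0,640,0,260),z,60)
E
python3 -c "
from h import *
c=cam('wrist'); np.savez('w7.npz',**c)
s=bot.read_state();print(s['tool_pos'],s['width'])
st=stones(c)
blobs(c,'cuff',(0,80,50),(15,255,255),(200,420,130,260),.04,60)
blobs(c,'trayblk',(0,0,0),(180,255,35),(330,510,40,230),.007,100)
go(.548,.294,.06,73.3)
go(.548,.294,.0225,73.3)
"
```

```text
[0.49995728 0.1693185  0.40092779] 0.532516876479547
stone 302.5 142.5 146.0 cent [471.4 175.8] rect [471.4 175.7] [19.5 19.3] 0.1 circ [471.4 175.7] 11.0
stone 356.2 57.4 182.5 cent [548. 294.] rect [548.4 294.4] [20.9 20.8] 0.0 circ [547.8 293.8] 11.1
stone 316.4 38.4 203.0 cent [492.6 318.4] rect [492.7 318.1] [20.7 21.5] 0.0 circ [492.7 318.1] 11.3
cuff 356.5 201.1 578.5 cent [551.4  94.1] rect [553.8  94.8] [64.2 53.9] 82.6 circ [556.1  94.2] 33.2
cuff 291.9 196.1 589.5 cent [456.7 101.5] rect [458.  103.2] [53.6 63.2] 8.9 circ [461.  104.3] 32.6
trayblk 419.1 137.2 2884.0 cent [644.9 183.6] rect [644.  180.3] [142.   46.7] 73.1 circ [643.3 180.7] 73.5
shift [0.1247 0.048  0.3409] turn -1.28 rows 6.8 | tilt [-0.0013 -0.0022 -1.    ] ang -0.0
shift [0.1247 0.048  0.3784] turn -1.28 rows 6.8 | tilt [-0.0013 -0.0022 -1.    ] ang -0.0
```

>>> {"api": "play_rows", "payload": {
  "steps": [0.125,0.048,0.33,-1.28,0.125,0.048,0.33,-1.28,0.125,0.048,0.33,-1.28,0.125,0.048,0.33,-1.28,0.125,0.048,0.33,-1.28,0.125,0.048,0.33,-1.28,0.125,0.048,0.33,-1.28,0.125,0.048,0.33,-1.28,0.125,0.048,0.33,-1.28,0.125,0.048,0.33,-1.28]
}}

```text
time: 12.25
tool_pos: [0.5491, 0.2948, 0.0735]
tcp_rot: [0.459, 3.106, 0.002]
wrist_force: [0.3, -0.2, 0.3]
width: 0.534
grip_force: 0.0
```

```bash
python3 -c "
from h import *
go(.548,.294,.0225,73.3)
c=cam('wrist');stones(c)
"
```

```text
shift [ 0.0008 -0.0011  0.051 ] turn -0.002 rows 0.8 | tilt [-0.0015  0.0013 -1.    ] ang 73.2
stone 318.4 216.7 1185.0 cent [547.9 293.7] rect [548.  293.7] [22.7 24. ] 73.2 circ [548.1 293.7] 12.4
stone 72.5 149.6 1664.5 cent [471.2 175.2] rect [471.5 175.1] [28.5 22.4] 76.9 circ [471.5 175.1] 14.4
stone 332.1 110.7 1416.5 cent [492.6 318.2] rect [492.8 318.2] [22.6 22.6] 89.0 circ [492.8 318.2] 11.6
```

>>> {"api": "play_rows", "payload": {
  "steps": [0.001,-0.001,0.02,0,0.001,-0.001,0.04,0,0.001,-0.001,0.0505,0,0.001,-0.001,0.0505,0,0.001,-0.001,0.0505,0]
}}

```text
time: 12.92
tool_pos: [0.5467, 0.2945, 0.0211]
tcp_rot: [-0.455, -3.108, 0.001]
wrist_force: [0.2, -0.2, 0.9]
width: 0.529
grip_force: 0.0
```

>>> {"api": "play_rows", "payload": {
  "steps": [0,0,0,0,0,0,0,0,0,0,0,0,0,0,0,0,0,0,0,0],
  "jaw": 220,
  "grip_force": 25
}}

```text
time: 13.55
tool_pos: [0.547, 0.2946, 0.0219]
tcp_rot: [0.455, 3.108, 0.0]
wrist_force: [-0.1, -0.7, 0.5]
width: 0.262
grip_force: 24.5
```

>>> {"api": "play_rows", "payload": {
  "steps": [0,0,-0.02,0,0,0,-0.05,0,0,0,-0.05,0,0,0,-0.05,0]
}}

```text
time: 14.05
tool_pos: [0.547, 0.2945, 0.0724]
tcp_rot: [0.455, 3.108, 0.001]
wrist_force: [-0.2, -1.7, -0.0]
width: 0.261
grip_force: 24.5
```

```bash
python3 -c "
from h import *
a=np.radians(73.3);d=np.array([np.cos(a),np.sin(a)])
for k in (40,-40,0):
    print((np.array([.6445,.1803])+d*k/1000).round(4))
p=np.array([.6445,.1803])+d*.04
go(*p,.06,73.3);print(bot.read_state()['tool_pos'])
"
```

```text
[0.656  0.2186]
[0.633 0.142]
[0.6445 0.1803]
shift [-0.1261 -0.0415  0.0124] turn 0.001 rows 2.1 | tilt [-6.e-04  5.e-04 -1.e+00] ang 73.3
[0.54704704 0.29453746 0.0723542 ]
```

Held (width 0.26). Over to the tray and release.

>>> {"api": "play_rows", "payload": {
  "steps": [-0.05,-0.0165,0,0,-0.1,-0.033,0,0,-0.126,-0.0415,0,0,-0.126,-0.0415,0,0,-0.126,-0.0415,0,0,-0.126,-0.0415,0.025,0,-0.126,-0.0415,0.043,0,-0.126,-0.0415,0.043,0,-0.126,-0.0415,0.043,0]
}}

```text
time: 15.18
tool_pos: [0.6554, 0.219, 0.029]
tcp_rot: [-0.454, -3.108, 0.0]
wrist_force: [0.8, -0.3, -0.3]
width: 0.259
grip_force: 24.7
```

>>> {"api": "play_rows", "payload": {
  "steps": [0,0,0,0,0,0,0,0,0,0,0,0,0,0,0,0],
  "jaw": 166
}}

```text
time: 15.68
tool_pos: [0.6559, 0.2186, 0.029]
tcp_rot: [0.455, 3.108, 0.0]
wrist_force: [-0.4, -0.2, 0.2]
width: 0.348
grip_force: 0.0
```

>>> {"api": "play_rows", "payload": {
  "steps": [0,0,-0.02,0,0,0,-0.06,0,0,0,-0.1,0,0,0,-0.1,0]
}}

```text
time: 16.18
tool_pos: [0.6596, 0.2198, 0.1359]
tcp_rot: [0.454, 3.099, 0.007]
wrist_force: [0.9, 0.8, -0.2]
width: 0.348
grip_force: 0.0
```

```bash
python3 -c "
from h import *
c=cam('wrist');np.savez('w8.npz',**c);cv2.imwrite('pics/w8.png',c['pixels'])
s=bot.read_state();print(s['tool_pos'],s['width'])
stones(c,.012);blobs(c,'st',(95,80,40),(118,255,255),(0,640,200,400),.012,60)
c=cam('top')
blobs(c,'stT',(95,80,40),(118,255,255),(205,315,150,245),.010,6)
go(.4926,.3183,.07,73.3)
"
```

```text
[0.65796472 0.21926874 0.13315885] 0.34048183730047626
stone 318.4 187.7 820.5 cent [657.2 219.1] rect [657.1 218.8] [24.  25.5] 73.3 circ [657.3 218.7] 13.0
stT 264.3 222.1 18.0 cent [467.8 174.7] rect [468. 174.] [13.7 17.5] 0.0 circ [468.2 174.9] 10.3
stT 254.4 168.7 16.5 cent [655.8 214.2] rect [655.3 213.5] [23.  13.3] 19.6 circ [654.6 215.6] 11.5
shift [0.1855 0.0483 0.0608] turn 0.001 rows 3.2 | tilt [-0.0023  0.0015 -1.    ] ang 73.3
```

>>> {"api": "play_rows", "payload": {
  "steps": [0.186,0.048,0,0,0.186,0.048,0,0,0.186,0.048,0,0,0.186,0.048,0,0,0.186,0.048,0.06,0,0.186,0.048,0.06,0,0.186,0.048,0.06,0,0.186,0.048,0.06,0],
  "jaw": 120
}}

```text
time: 17.27
tool_pos: [0.4933, 0.3185, 0.0709]
tcp_rot: [0.456, 3.105, 0.003]
wrist_force: [0.4, 0.7, 1.1]
width: 0.527
grip_force: 0.0
```

```bash
python3 -c "
from h import *
c=cam('wrist');st=stones(c)
go(.4926,.3183,.0225,73.3)
"
```

```text
stone 78.5 247.5 1026.5 cent [469.  176.7] rect [467.6 176.2] [28.9 17.2] 73.3 circ [470.6 175.1] 15.0
stone 319.8 218.7 1212.5 cent [492.7 318.1] rect [492.8 317.9] [24.3 22.9] 1.5 circ [492.9 318.3] 12.5
shift [ 0.0006 -0.0004  0.0484] turn 0.0 rows 0.8 | tilt [-0.0026  0.0027 -1.    ] ang 73.3
```

>>> {"api": "play_rows", "payload": {
  "steps": [0.0005,0,0.02,0,0.0005,0,0.04,0,0.0005,0,0.048,0,0.0005,0,0.048,0,0.0005,0,0.048,0]
}}

```text
time: 17.95
tool_pos: [0.4905, 0.318, 0.0201]
tcp_rot: [-0.455, -3.108, 0.001]
wrist_force: [1.2, 0.9, 0.3]
width: 0.528
grip_force: 0.0
```

>>> {"api": "play_rows", "payload": {
  "steps": [0,0,0,0,0,0,0,0,0,0,0,0,0,0,0,0,0,0,0,0],
  "jaw": 220
}}

```text
time: 18.58
tool_pos: [0.4913, 0.3184, 0.0212]
tcp_rot: [0.455, 3.108, 0.001]
wrist_force: [1.5, 0.4, 3.2]
width: 0.259
grip_force: 26.1
```

>>> {"api": "play_rows", "payload": {
  "steps": [0,0,-0.02,0,0,0,-0.05,0,0,0,-0.05,0,0,0,-0.05,0]
}}

```text
time: 19.08
tool_pos: [0.4905, 0.3179, 0.0709]
tcp_rot: [-0.455, -3.108, 0.0]
wrist_force: [-0.4, 0.4, -0.8]
width: 0.263
grip_force: 24.6
```

```bash
python3 -c "
from h import *
go(.633,.142,.0725,73.3);print(bot.read_state()['tool_pos'])
"
```

```text
shift [-0.1869 -0.1277 -0.0016] turn 0.001 rows 3.6 | tilt [ 1.e-04 -2.e-04 -1.e+00] ang 73.3
[0.49053176 0.3179067  0.07087928]
```

>>> {"api": "play_rows", "payload": {
  "steps": [-0.05,-0.034,0,0,-0.1,-0.068,0,0,-0.15,-0.102,0,0,-0.187,-0.128,0,0,-0.187,-0.128,0,0,-0.187,-0.128,0,0,-0.187,-0.128,0.025,0,-0.187,-0.128,0.042,0,-0.187,-0.128,0.042,0,-0.187,-0.128,0.042,0]
}}

```text
time: 20.32
tool_pos: [0.6332, 0.1425, 0.029]
tcp_rot: [0.454, 3.109, 0.0]
wrist_force: [-0.2, 0.5, 0.3]
width: 0.258
grip_force: 24.6
```

>>> {"api": "play_rows", "payload": {
  "steps": [0,0,0,0,0,0,0,0,0,0,0,0,0,0,0,0],
  "jaw": 166
}}

```text
time: 20.82
tool_pos: [0.6334, 0.1418, 0.029]
tcp_rot: [0.455, 3.108, 0.0]
wrist_force: [-0.8, 0.9, 0.4]
width: 0.353
grip_force: 0.0
```

>>> {"api": "play_rows", "payload": {
  "steps": [0,0,-0.02,0,0,0,-0.06,0,0,0,-0.1,0,0,0,-0.1,0,0,0,-0.1,0,0,0,-0.1,0]
}}

```text
time: 21.58
tool_pos: [0.6322, 0.1416, 0.1275]
tcp_rot: [-0.455, -3.106, 0.001]
wrist_force: [0.5, -0.9, -0.4]
width: 0.351
grip_force: 0.0
```

```bash
python3 -c "
from h import *
c=cam('wrist');np.savez('w9.npz',**c)
stones(c,.012)
c=cam('top')
blobs(c,'stT',(95,80,40),(118,255,255),(205,315,150,245),.010,6)
go(.4715,.1755,.08,0)
print(bot.read_state()['tool_pos'])
"
```

```text
stone 323.5 199.3 863.0 cent [635.5 142.2] rect [635.5 142.3] [24.1 25.8] 73.4 circ [635.7 142.2] 13.1
stone 433.8 197.7 907.5 cent [657.3 219.5] rect [657.6 219.3] [26.9 24.3] 40.6 circ [657.5 219.3] 13.5
stT 253.0 169.0 31.0 cent [654.6 219.1] rect [654.6 219.1] [22.1 21.2] 1.7 circ [654.6 219.1] 13.1
shift [ 0.1637 -0.0136  0.0472] turn 1.28 rows 6.8 | tilt [ 0.0025 -0.0013 -1.    ] ang 73.3
[0.63221711 0.14163307 0.12722512]
```

>>> {"api": "play_rows", "payload": {
  "steps": [0.164,-0.0135,0.02,1.28,0.164,-0.0135,0.02,1.28,0.164,-0.0135,0.02,1.28,0.164,-0.0135,0.02,1.28,0.164,-0.0135,0.02,1.28,0.164,-0.0135,0.02,1.28,0.164,-0.0135,0.047,1.28,0.164,-0.0135,0.047,1.28,0.164,-0.0135,0.047,1.28,0.164,-0.0135,0.047,1.28],
  "jaw": 120
}}

```text
time: 22.92
tool_pos: [0.473, 0.1761, 0.0826]
tcp_rot: [2.219, 2.223, 0.002]
wrist_force: [-0.1, 0.3, 1.0]
width: 0.531
grip_force: 0.0
```

```bash
python3 -c "
from h import *
c=cam('wrist');st=stones(c)
go(.4715,.1756,.022,0)
"
```

```text
stone 576.6 255.4 225.5 cent [636.2 150.3] rect [637.3 150.9] [24.7  6.2] 0.1 circ [637.3 147.8] 12.4
stone 315.9 216.9 1070.5 cent [471.5 175.7] rect [471.3 175.6] [22.6 24.2] 15.1 circ [471.6 175.5] 12.4
stone 629.2 147.8 745.0 cent [652.9 218.2] rect [652.2 217.1] [13.  25.4] 14.1 circ [656.6 218.2] 12.8
shift [-0.0005 -0.0015  0.0606] turn 0.001 rows 1.0 | tilt [ 4.0e-04  1.3e-03 -1.0e+00] ang 0.1
```

>>> {"api": "play_rows", "payload": {
  "steps": [-0.0005,-0.001,0.02,0,-0.0005,-0.001,0.045,0,-0.0005,-0.001,0.06,0,-0.0005,-0.001,0.06,0,-0.0005,-0.001,0.06,0]
}}

```text
time: 23.6
tool_pos: [0.4721, 0.1757, 0.0225]
tcp_rot: [2.221, 2.221, 0.002]
wrist_force: [0.4, 0.2, -0.8]
width: 0.531
grip_force: 0.0
```

>>> {"api": "play_rows", "payload": {
  "steps": [0,0,0,0,0,0,0,0,0,0,0,0,0,0,0,0,0,0,0,0],
  "jaw": 220
}}

```text
time: 24.22
tool_pos: [0.4722, 0.1757, 0.0228]
tcp_rot: [2.221, 2.221, 0.002]
wrist_force: [-0.5, -0.1, 5.9]
width: 0.258
grip_force: 24.6
```

>>> {"api": "play_rows", "payload": {
  "steps": [0,0,-0.02,0,0,0,-0.06,0,0,0,-0.06,0,0,0,-0.06,0]
}}

```text
time: 24.72
tool_pos: [0.471, 0.1753, 0.0815]
tcp_rot: [-2.221, -2.221, 0.0]
wrist_force: [-0.5, -0.5, -0.5]
width: 0.257
grip_force: 24.6
```

```bash
python3 -c "
from h import *
go(.6453,.1803,.0375,73.3);print(bot.read_state()['tool_pos'])
"
```

```text
shift [0.005  0.1743 0.044 ] turn -1.279 rows 6.8 | tilt [-1.e-04 -2.e-04 -1.e+00] ang -0.0
[0.47101156 0.1753296  0.08153023]
```

>>> {"api": "play_rows", "payload": {
  "steps": [0.005,0.174,0,-1.279,0.005,0.174,0,-1.279,0.005,0.174,0,-1.279,0.005,0.174,0,-1.279,0.005,0.174,0,-1.279,0.005,0.174,0,-1.279,0.005,0.174,0,-1.279,0.005,0.174,0,-1.279,0.005,0.174,0,-1.279]
}}

```text
time: 25.85
tool_pos: [0.6445, 0.1803, 0.0805]
tcp_rot: [-0.46, -3.106, 0.001]
wrist_force: [-0.2, 0.0, -0.4]
width: 0.259
grip_force: 24.7
```

```bash
python3 -c "
from h import *
go(.6453,.1803,.037,73.3)
"
```

```text
shift [-0.0007  0.0003  0.0435] turn -0.003 rows 0.7 | tilt [ 0.0018 -0.001  -1.    ] ang 73.1
```

>>> {"api": "play_rows", "payload": {
  "steps": [0,0,0.02,0,0,0,0.0435,0,0,0,0.0435,0,0,0,0.0435,0]
}}

```text
time: 26.35
tool_pos: [0.6452, 0.1804, 0.0379]
tcp_rot: [-0.457, -3.108, 0.0]
wrist_force: [-0.7, 0.1, 0.1]
width: 0.259
grip_force: 24.7
```

>>> {"api": "play_rows", "payload": {
  "steps": [0,0,0,0,0,0,0,0,0,0,0,0,0,0,0,0],
  "jaw": 172
}}

```text
time: 26.85
tool_pos: [0.6455, 0.1804, 0.0386]
tcp_rot: [0.457, 3.108, 0.0]
wrist_force: [-0.4, -0.0, 0.1]
width: 0.325
grip_force: 0.0
```

>>> {"api": "play_rows", "payload": {
  "steps": [0,0,-0.02,0,0.03,0,-0.06,0,0.06,0,-0.12,0,0.06,0,-0.17,0,0.06,0,-0.2,0,0.06,0,-0.2,0,0.06,0,-0.2,0,0.06,0,-0.2,0]
}}

```text
time: 27.85
tool_pos: [0.5867, 0.1973, 0.2362]
tcp_rot: [-0.456, -3.105, 0.002]
wrist_force: [-0.3, 0.1, -0.4]
width: 0.327
grip_force: 0.0
```

```bash
python3 -c "
from h import *
c=cam('wrist');np.savez('w10.npz',**c);cv2.imwrite('pics/w10.png',c['pixels'])
stones(c,.012)
blobs(c,'stT',(95,80,40),(118,255,255),(0,640,0,400),.012,40)
print(bot.read_state()['tool_pos'])
"
```

```text
stone 323.4 226.2 384.0 cent [648.8 180.4] rect [649.1 179.9] [23.7 26.4] 73.8 circ [648.9 179.9] 13.5
stone 286.0 224.9 384.5 cent [635.8 142.2] rect [635.5 142.3] [23.8 26.4] 72.2 circ [635.6 142.3] 13.4
stone 360.2 223.7 394.5 cent [657.4 219.2] rect [657.3 219. ] [23.7 26.4] 75.5 circ [657.4 218.7] 13.4
stT 323.4 226.2 384.0 cent [648.8 180.4] rect [649.1 179.9] [23.7 26.4] 73.8 circ [648.9 179.9] 13.5
stT 286.0 224.9 384.5 cent [635.8 142.2] rect [635.5 142.3] [23.8 26.4] 72.2 circ [635.6 142.3] 13.4
stT 360.2 223.7 394.5 cent [657.4 219.2] rect [657.3 219. ] [23.7 26.4] 75.5 circ [657.4 218.7] 13.4
[0.58678893 0.1973246  0.23614141]
```

View pics/w10.png

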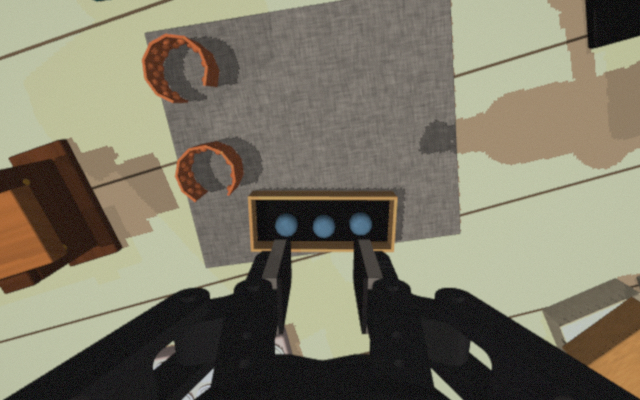

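All three stones lie dome-up in the tray, at (286,225), (323,226) and (360,224). The cuffs are at (180,68) and (210,172). Next I'll measure the tray rim and cuff gaps.

```bash
python3 -c "
from h import *
c=dict(np.load('w10.npz'))
P=np.array([ray(c,*p,.028)[:2]*1000 for p in [(249,196.5),(396.5,195.5),(394.5,250.5),(250.5,250.5)]],np.float32)
print(P.round(1),cv2.minAreaRect(P),P.mean(0))
for o in blobs(c,'cuff',(0,80,50),(18,255,255),(130,250,20,215),.04,100): pass
x=np.array([.6445,.1805])
go(.6445,.1805,.09,-16.7)
go(.6445,.1805,.02,-16.7)
"
```

```text
[[591.2 119.5]
 [632.7 261.7]
 [690.5 245.8]
 [647.1 100.9]] ((640.0944213867188, 181.94276428222656), (151.29945373535156, 59.89802169799805), 73.35163879394531) [640.3663 181.995 ]
cuff 205.8 168.7 1658.5 cent [551.3  93.1] rect [554.3  94.7] [66.6 52.9] 84.9 circ [556.8  94.7] 34.0
cuff 173.8 64.5 2202.0 cent [456.8 100.9] rect [459.7 103.7] [56.8 65.2] 9.3 circ [462.5 104.7] 34.0
shift [-0.0601  0.0005  0.1461] turn 1.57 rows 8.4 | tilt [ 0.0031 -0.002  -1.    ] ang 73.3
shift [-0.0601  0.0005  0.2161] turn 1.57 rows 8.4 | tilt [ 0.0031 -0.002  -1.    ] ang 73.3
```

>>> {"api": "play_rows", "payload": {
  "steps": [-0.058,0.001,0.05,1.57,-0.058,0.001,0.05,1.57,-0.058,0.001,0.1,1.57,-0.058,0.001,0.146,1.57,-0.058,0.001,0.146,1.57,-0.058,0.001,0.146,1.57,-0.058,0.001,0.146,1.57,-0.058,0.001,0.146,1.57,-0.058,0.001,0.146,1.57,-0.058,0.001,0.146,1.57],
  "jaw": 0
}}

```text
time: 29.15
tool_pos: [0.6429, 0.1817, 0.0907]
tcp_rot: [-2.519, -1.876, 0.004]
wrist_force: [-0.5, 0.6, -0.1]
width: 1.001
grip_force: 0.0
```

>>> {"api": "play_rows", "payload": {
  "steps": [0,0,0,0,0,0,0,0]
}}

```text
time: 29.4
tool_pos: [0.6436, 0.1819, 0.0919]
tcp_rot: [-2.519, -1.877, 0.001]
wrist_force: [-0.1, 0.6, 0.4]
width: 0.999
grip_force: 0.0
```

```bash
python3 -c "
from h import *
c=cam('wrist');cv2.imwrite('pics/w11.png',c['pixels'])
for o in blobs(c,'rim',(10,60,60),(28,255,255),(150,490,0,300),.028,200): pass
stones(c,.012)
go(.642,.1815,.02,-16.7); print(bot.read_state()['tool_pos'])
"
```

```text
rim 392.2 248.0 323.5 cent [681.1 153.9] rect [681.  155.2] [ 2.6 75.2] 0.1 circ [682.  155.2] 37.6
rim 351.1 122.6 10331.5 cent [677.  231.7] rect [662.1 209.9] [166.2  85.8] 73.1 circ [655.7 211.9] 90.4
stone 324.2 256.7 102.0 cent [638.5 152.6] rect [638.5 153.2] [ 4.3 17. ] 73.4 circ [637.9 151.1] 8.5
stone 327.0 213.7 1128.0 cent [648.5 180.5] rect [648.3 180.3] [23.8 25.5] 1.9 circ [648.6 180.4] 13.0
stone 322.5 151.0 1256.0 cent [657.1 219.2] rect [657.1 219. ] [24.  23.4] 73.4 circ [656.8 219. ] 12.5
shift [-0.0009 -0.0014  0.072 ] turn 0.001 rows 1.2 | tilt [-2.e-04 -3.e-04 -1.e+00] ang -16.6
[0.64358025 0.18192599 0.09204595]
```

View pics/w11.png

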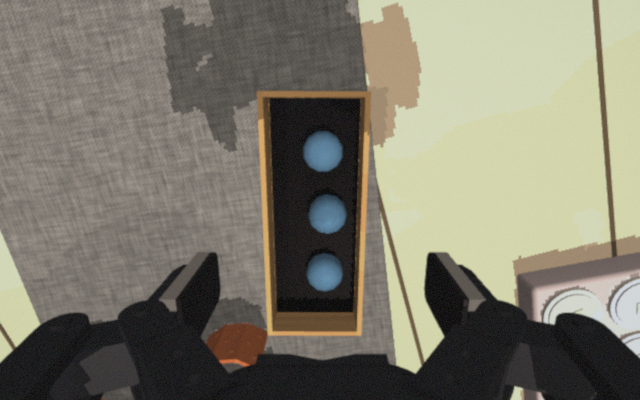

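The tray is between the open fingers, with its rim corners at (258,91), (370,93), (362,334) and (270,335). The three stones are inside and the gem case is clear to the right. I'll measure, then grip.

```bash
python3 -c "
from h import *
c=cam('wrist')
P=np.array([ray(c,*p,.028)[:2]*1000 for p in [(258,91),(370.5,93),(362,335),(270,335.5)]],np.float32)
print(P.round(1),cv2.minAreaRect(P),P.mean(0))
"
```

```text
[[634.4 261.5]
 [690.9 243.5]
 [648.3 100. ]
 [591.3 116.7]] ((641.2861328125, 180.59054565429688), (151.0972442626953, 59.431434631347656), 73.42987060546875) [641.2113  180.42384]
```

>>> {"api": "play_rows", "payload": {
  "steps": [-0.002,-0.002,0.025,0,-0.002,-0.002,0.05,0,-0.002,-0.002,0.065,0,-0.002,-0.002,0.072,0,-0.002,-0.002,0.072,0,-0.002,-0.002,0.072,0]
}}

```text
time: 30.25
tool_pos: [0.6421, 0.1808, 0.0213]
tcp_rot: [2.519, 1.876, 0.003]
wrist_force: [-0.2, 0.1, 0.9]
width: 1.0
grip_force: 0.0
```

>>> {"api": "play_rows", "payload": {
  "steps": [0,0,0,0,0,0,0,0,0,0,0,0,0,0,0,0,0,0,0,0,0,0,0,0],
  "jaw": 120,
  "grip_force": 40
}}

```text
time: 31.0
tool_pos: [0.6419, 0.1808, 0.0213]
tcp_rot: [2.52, 1.876, 0.002]
wrist_force: [-0.3, -0.2, 5.7]
width: 0.694
grip_force: 45.0
```

```bash
python3 -c "
from h import *
s=bot.read_state();print(s['tool_pos'],s['wrist_force'],s['torque'],s['width'])
go(.5525,-.208,.17,1.4)
"
```

```text
[0.64189136 0.1808274  0.021328  ] [-0.27045205 -0.19789696  5.69874131] [-0.01167692  0.27786293 -0.07541044] 0.6935770379674805
shift [-0.3981  0.0259 -0.1487] turn -0.315 rows 6.8 | tilt [ 8.0e-04  1.2e-03 -1.0e+00] ang -16.7
```

>>> {"api": "play_rows", "payload": {
  "steps": [0,0,-0.005,0,0,0,-0.015,0,0,0,-0.03,0,0,0,-0.05,0,0,0,-0.075,0,0,0,-0.1,0,0,0,-0.125,0,0,0,-0.14,0,0,0,-0.15,0,0,0,-0.15,0]
}}

```text
time: 32.25
tool_pos: [0.6416, 0.1807, 0.1711]
tcp_rot: [2.52, 1.876, 0.002]
wrist_force: [-0.6, -0.4, -2.3]
width: 0.692
grip_force: 44.3
```

```bash
python3 -c "
from h import *
s=bot.read_state();print(s['tool_pos'],s['wrist_force'],s['torque'],s['width'])
c=cam('wrist');stones(c,.16)
go(.5525,-.208,.17,1.4)
"
```

```text
[0.64156473 0.18069887 0.17111655] [-0.62326536 -0.40866664 -2.27895561] [-0.05142349 -0.01034724 -0.03224177] 0.6917807850805613
stone 339.8 248.2 1039.0 cent [653.1 185.1] rect [653.8 185.9] [12.1 23.1] 73.3 circ [652.5 181.6] 11.7
stone 334.3 172.3 2814.5 cent [660.1 217.9] rect [660.2 217.7] [24.8 24.1] 73.3 circ [660.1 217.7] 12.8
shift [-3.976e-01  2.670e-02  1.000e-04] turn -0.315 rows 6.4 | tilt [-2.e-04 -3.e-04 -1.e+00] ang -16.7
```

Lifted level with the stones inside. Carrying gently, in two calls.

>>> {"api": "play_rows", "payload": {
  "steps": [-0.004,0,0,-0.003,-0.014,0.001,0,-0.011,-0.03,0.002,0,-0.024,-0.052,0.0035,0,-0.041,-0.078,0.005,0,-0.062,-0.107,0.007,0,-0.085,-0.138,0.009,0,-0.109,-0.169,0.0113,0,-0.134,-0.2,0.0134,0,-0.158,-0.231,0.0155,0,-0.183]
}}

```text
time: 33.55
tool_pos: [0.5888, -0.0471, 0.1702]
tcp_rot: [2.337, 2.099, -0.001]
wrist_force: [0.6, -0.7, -1.9]
width: 0.696
grip_force: 44.3
```

```bash
python3 -c "
from h import *
# remaining from commanded pose (exact): start cmd (.6416,.1807), shift (-.231,.0155), turn -.183 at ang -16.7
a=np.radians(-16.7);X=np.array([-np.sin(a),np.cos(a)]);Y=np.array([np.cos(a),np.sin(a)])
p=np.array([.6416,.1807])-.231*X+.0155*Y
print(p, bot.read_state()['tool_pos'])
go(.5525,-.208,.171,1.4,cur=[*p,.171,-16.7+np.degrees(.183)])
"
```

```text
[ 0.59006597 -0.04501108] [ 0.58884509 -0.04707132  0.17021658]
shift [-0.1661 -0.0197 -0.    ] turn -0.133 rows 2.7 | tilt [-3.e-04 -2.e-04 -1.e+00] ang -6.2
```

>>> {"api": "play_rows", "payload": {
  "steps": [-0.01,-0.0012,0,-0.008,-0.028,-0.0033,0,-0.022,-0.052,-0.0062,0,-0.042,-0.08,-0.0095,0,-0.064,-0.108,-0.0128,0,-0.087,-0.132,-0.0157,0,-0.106,-0.151,-0.018,0,-0.121,-0.162,-0.0193,0,-0.13,-0.166,-0.0197,0,-0.133,-0.166,-0.0197,0,-0.133]
}}

```text
time: 34.8
tool_pos: [0.5523, -0.2078, 0.1702]
tcp_rot: [-2.194, -2.249, -0.0]
wrist_force: [-0.6, -0.4, -1.5]
width: 0.694
grip_force: 44.2
```

```bash
python3 -c "
from h import *
s=bot.read_state();print(s['tool_pos'],s['wrist_force'],s['torque'],s['width'])
c=cam('wrist');stones(c,.16)
go(.5525,-.208,.1255,1.4)
"
```

```text
[ 0.55233183 -0.20775637  0.1702253 ] [-0.55184717 -0.40569601 -1.49863915] [-0.01578063 -0.06861858  0.03686016] 0.6936327230386127
stone 339.5 249.6 882.5 cent [ 561.9 -200.9] rect [ 561.9 -200. ] [23.  10.7] 1.4 circ [ 562.  -205.2] 11.5
stone 333.8 175.3 2759.5 cent [ 558.3 -168.4] rect [ 558.2 -168.6] [24.  24.8] 1.4 circ [ 558.3 -168.6] 12.7
shift [-0.0005  0.0001  0.0448] turn 0.001 rows 0.7 | tilt [ 4.e-04  0.e+00 -1.e+00] ang 1.4
```

Lower onto the board.

>>> {"api": "play_rows", "payload": {
  "steps": [0,0,0.008,0,0,0,0.02,0,0,0,0.03,0,0,0,0.037,0,0,0,0.041,0,0,0,0.043,0,0,0,0.0445,0,0,0,0.0445,0]
}}

```text
time: 35.85
tool_pos: [0.5524, -0.2081, 0.126]
tcp_rot: [2.193, 2.249, 0.0]
wrist_force: [0.4, 0.6, -1.9]
width: 0.694
grip_force: 44.3
```

```bash
python3 -c "
from h import *
s=bot.read_state();print(s['tool_pos'],s['wrist_force'],s['torque'],s['width'])
"
```

```text
[ 0.55243112 -0.20811133  0.12599651] [ 0.41436143  0.58724378 -1.87549087] [-0.02935145 -0.00951981  0.03641117] 0.694400852765763
```

>>> {"api": "play_rows", "payload": {
  "steps": [0,0,0.0008,0,0,0,0.0015,0,0,0,0.0015,0,0,0,0.0015,0]
}}

```text
time: 36.35
tool_pos: [0.5526, -0.2082, 0.1253]
tcp_rot: [2.193, 2.248, 0.0]
wrist_force: [-2.3, 0.5, 5.8]
width: 0.693
grip_force: 45.1
```

>>> {"api": "play_rows", "payload": {
  "steps": [0,0,0,0,0,0,0,0,0,0,0,0,0,0,0,0,0,0,0,0],
  "jaw": 0,
  "grip_force": 20
}}

```text
time: 36.98
tool_pos: [0.5523, -0.208, 0.1242]
tcp_rot: [-2.193, -2.249, 0.0]
wrist_force: [0.0, -0.1, 0.4]
width: 0.999
grip_force: 0.0
```

>>> {"api": "play_rows", "payload": {
  "steps": [0,0,-0.01,0,0,0,-0.04,0,0,0,-0.1,0,0,0,-0.2,0,0,0,-0.25,0,0,0,-0.25,0,0,0,-0.25,0,0,0,-0.25,0]
}}

```text
time: 37.98
tool_pos: [0.5516, -0.2077, 0.3727]
tcp_rot: [-2.192, -2.248, 0.001]
wrist_force: [-0.3, 0.6, -0.5]
width: 1.001
grip_force: 0.0
```

```bash
python3 -c "
from h import *
s=bot.read_state();print(s['tool_pos'])
c=cam('wrist','w12.png');np.savez('w12.npz',**c);stones(c,.116);stones(c,.116)
blobs(c,'board',(8,140,90),(20,255,255),(150,640,0,400),.108,500)
blobs(c,'trayblk',(0,0,0),(180,255,35),(250,450,0,240),.111,200)
go(.505,.05,.3,1.4)
"
```

```text
[ 0.55163204 -0.20772903  0.37271035]
stone 328.6 198.8 317.0 cent [ 562.  -249.1] rect [ 561.5 -249.2] [23.4 24.6] 19.9 circ [ 561.6 -249. ] 12.7
stone 330.1 164.1 328.5 cent [ 562.4 -208.6] rect [ 562.3 -208. ] [22.5 23.8] 1.5 circ [ 562.3 -208.6] 12.6
stone 327.6 128.1 363.0 cent [ 558.4 -169. ] rect [ 558.3 -169. ] [23.  23.6] 1.5 circ [ 558.6 -169. ] 12.2
stone 328.6 198.8 317.0 cent [ 562.  -249.1] rect [ 561.5 -249.2] [23.4 24.6] 19.9 circ [ 561.6 -249. ] 12.7
stone 330.1 164.1 328.5 cent [ 562.4 -208.6] rect [ 562.3 -208. ] [22.5 23.8] 1.5 circ [ 562.3 -208.6] 12.6
stone 327.6 128.1 363.0 cent [ 558.4 -169. ] rect [ 558.3 -169. ] [23.  23.6] 1.5 circ [ 558.6 -169. ] 12.2
board 321.8 265.4 3381.5 cent [ 556.4 -337.8] rect [ 556.2 -334.8] [ 64.  104.8] 0.4 circ [ 555.6 -334.2] 60.6
board 323.0 41.3 4636.0 cent [551.1 -80.7] rect [550.4 -88.3] [63.5 92.3] 1.4 circ [551.3 -88.3] 55.2
trayblk 323.2 159.5 5577.5 cent [ 554.5 -204.5] rect [ 554.7 -209.6] [ 53.1 142.2] 1.5 circ [ 554.6 -209. ] 75.1
shift [ 0.2587 -0.0399  0.0718] turn 0.001 rows 4.3 | tilt [ 0.0016 -0.0035 -1.    ] ang 1.4
```

The tray stands on the board with the stones inside. Next the cuffs, starting with a view from directly above.

>>> {"api": "play_rows", "payload": {
  "steps": [0.05,-0.01,0,0,0.238,-0.04,0.09,0,0.238,-0.04,0.09,0,0.238,-0.04,0.09,0,0.238,-0.04,0.09,0,0.238,-0.04,0.09,0,0.238,-0.04,0.09,0,0.238,-0.04,0.09,0,0.238,-0.04,0.09,0]
}}

```text
time: 39.15
tool_pos: [0.5068, 0.028, 0.2847]
tcp_rot: [2.195, 2.247, 0.001]
wrist_force: [-0.4, -1.2, -0.0]
width: 0.997
grip_force: 0.0
```

```bash
cat >> h.py <<'E'
def cuff(c,box,c0):
    im=c['pixels'];hsv=cv2.cvtColor(im,cv2.COLOR_BGR2HSV);x0,x1,y0,y1=box
    m=cv2.inRange(hsv,np.array((0,70,50)),np.array((20,255,255)))[y0:y1,x0:x1]
    v,u=np.nonzero(m); P=np.array([ray(c,a+x0,b+y0,.04)[:2] for a,b in zip(u,v)])
    o=np.array(c0)
    a=np.degrees(np.arctan2(*(P-o).T[::-1])); h=np.histogram(a,36,(-180,180))[0]
    print(len(P),h.tolist())
    return P
E
python3 -c "
from h import *
c=cam('wrist');np.savez('w13.npz',**c);im=c['pixels']
print(bot.read_state()['tool_pos'],-c['R'].T@c['t'],[proj(c,(x,y,.04)).round() for x,y in [(.457,.102),(.551,.093)]])
for o in blobs(c,'cuff',(0,70,50),(20,255,255),(150,490,50,330),.04,300):
    P=o[2]; 
p=proj(c,(.504,.1,.04)).astype(int);print(p)
cv2.imwrite('pics/w13c.png',cv2.resize(im[max(p[1]-70,0):p[1]+70,p[0]-110:p[0]+110],None,fx=3.6,fy=3.6,interpolation=cv2.INTER_CUBIC))
"
```

```text
[0.50673344 0.02815041 0.28469581] [0.50726466 0.09694296 0.41137946] [array([273.,  93.]), array([364., 104.])]
cuff 357.9 275.7 7810.5 cent [ 555.1 -104.7] rect [ 550.7 -107.9] [128.4 142. ] 1.4 circ [ 546.  -105.2] 90.0
cuff 356.9 192.0 4201.0 cent [548.7  -1.6] rect [543.2   7.9] [114.8  85. ] 1.4 circ [543.7 -11.2] 62.0
cuff 178.9 142.6 406.5 cent [355.9  48.4] rect [353.8  51.2] [25.1 43.4] 59.1 circ [356.9  56.4] 22.0
cuff 195.3 105.8 453.5 cent [376.2  87. ] rect [378.6  84.8] [21. 43.] 56.5 circ [376.8  82. ] 22.5
cuff 364.7 104.8 881.5 cent [552.   92.2] rect [554.   90.7] [58.  53.6] 83.8 circ [556.2  90.5] 29.8
cuff 269.6 93.4 1038.5 cent [453.5 101.2] rect [458.3 100.2] [53.5 58.3] 8.3 circ [460.5 100.5] 29.7
[318  95]
```

View pics/w13c.png

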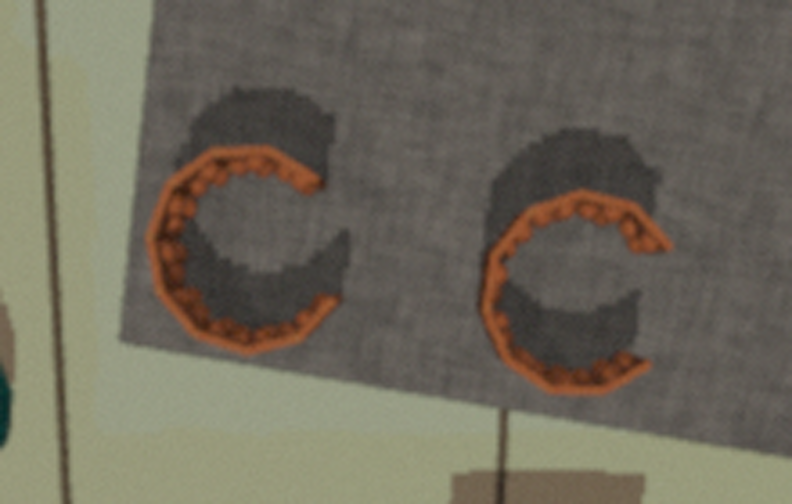

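The left cuff (crop centre (251,248)) has its gap facing about +9°. The right one (centre (584,292)) faces about -9°. Both are copper on the mat, so they are cuff_a and cuff_b.

```bash
python3 -c "
from h import *
c=dict(np.load('w13.npz'))
for p in [(277.4,93.6),(369.9,105.8)]: print(ray(c,*p,.04).round(4), ray(c,p[0]-0,p[1],.04)[:2])
A=ray(c,277.4,93.6,.04);B=ray(c,369.9,105.8,.04)
go(B[0],B[1],.09,81)
go(A[0],A[1],.09,99)
print(bot.read_state()['tool_pos'])
"
```

```text
[0.4616 0.1011 0.04  ] [0.46156915 0.10114921]
[0.5574 0.0913 0.04  ] [0.55741194 0.09129611]
shift [0.0619 0.0522 0.1947] turn -1.39 rows 7.4 | tilt [-1.e-04  7.e-04 -1.e+00] ang 1.4
shift [ 0.074  -0.0434  0.1947] turn 1.437 rows 7.7 | tilt [-1.e-04  7.e-04 -1.e+00] ang 1.4
[0.50673344 0.02815041 0.28469581]
```

>>> {"api": "play_rows", "payload": {
  "steps": [0.062,0.0515,0.05,-1.39,0.062,0.0515,0.1,-1.39,0.062,0.0515,0.15,-1.39,0.062,0.0515,0.195,-1.39,0.062,0.0515,0.195,-1.39,0.062,0.0515,0.195,-1.39,0.062,0.0515,0.195,-1.39,0.062,0.0515,0.195,-1.39,0.062,0.0515,0.195,-1.39,0.062,0.0515,0.195,-1.39]
}}

```text
time: 40.45
tool_pos: [0.5565, 0.0919, 0.0894]
tcp_rot: [0.247, 3.132, 0.0]
wrist_force: [0.0, 0.6, -0.8]
width: 1.001
grip_force: 0.0
```

```bash
python3 -c "
from h import *
go(.5565,.0913,.027,81);print(bot.read_state()['tool_pos'])
"
```

```text
shift [-0.0001 -0.0006  0.0624] turn -0.0 rows 1.0 | tilt [-3.e-04  1.e-04 -1.e+00] ang 81.0
[0.55653305 0.09193398 0.08942196]
```

>>> {"api": "play_rows", "payload": {
  "steps": [0,-0.0005,0.02,0,0,-0.0005,0.045,0,0,-0.0005,0.062,0,0,-0.0005,0.062,0,0,-0.0005,0.062,0]
}}

```text
time: 41.08
tool_pos: [0.5568, 0.0917, 0.0279]
tcp_rot: [0.245, 3.131, 0.0]
wrist_force: [0.5, -0.1, 1.0]
width: 0.996
grip_force: 0.0
```

>>> {"api": "play_rows", "payload": {
  "steps": [0,0,0,0,0,0,0,0,0,0,0,0,0,0,0,0,0,0,0,0],
  "jaw": 130,
  "grip_force": 30
}}

```text
time: 41.7
tool_pos: [0.5572, 0.0918, 0.0286]
tcp_rot: [0.244, 3.13, 0.001]
wrist_force: [-1.4, 0.5, 4.8]
width: 0.656
grip_force: 32.2
```

>>> {"api": "play_rows", "payload": {
  "steps": [0,0,-0.02,0,0,0,-0.06,0,0,0,-0.11,0,0,0,-0.15,0,0,0,-0.15,0,0,0,-0.15,0]
}}

```text
time: 42.45
tool_pos: [0.5555, 0.0916, 0.1765]
tcp_rot: [-0.244, -3.131, 0.0]
wrist_force: [-1.0, 0.1, -0.2]
width: 0.658
grip_force: 32.4
```

```bash
python3 -c "
from h import *
s=bot.read_state();print(s['tool_pos'],s['width'],s['wrist_force'])
go(.5495,-.077,.177,1.4)
"
```

```text
[0.55548782 0.09158462 0.17648246] 0.6577927347673067 [-0.96470644  0.09063297 -0.24139007]
shift [-0.0203 -0.1675 -0.0005] turn 1.391 rows 7.4 | tilt [ 1.1e-03 -3.0e-04 -1.0e+00] ang 81.1
```

>>> {"api": "play_rows", "payload": {
  "steps": [-0.02,-0.1675,0,1.391,-0.02,-0.1675,0,1.391,-0.02,-0.1675,0,1.391,-0.02,-0.1675,0,1.391,-0.02,-0.1675,0,1.391,-0.02,-0.1675,0,1.391,-0.02,-0.1675,0,1.391,-0.02,-0.1675,0,1.391,-0.02,-0.1675,0,1.391,-0.02,-0.1675,0,1.391]
}}

```text
time: 43.7
tool_pos: [0.5491, -0.0767, 0.1758]
tcp_rot: [-2.192, -2.248, 0.002]
wrist_force: [-0.0, 0.1, -0.7]
width: 0.659
grip_force: 32.5
```

```bash
python3 -c "
from h import *
s=bot.read_state();print(s['tool_pos'],s['width'],s['wrist_force'])
go(.5495,-.077,.1325,1.4)
"
```

```text
[ 0.54908744 -0.07673255  0.17580722] 0.6586753749216072 [-0.01727149  0.13453171 -0.66631746]
shift [-0.0003  0.0004  0.0433] turn 0.001 rows 0.7 | tilt [ 5.0e-04 -2.6e-03 -1.0e+00] ang 1.5
```

>>> {"api": "play_rows", "payload": {
  "steps": [0,0,0.015,0,0,0,0.03,0,0,0,0.038,0,0,0,0.041,0,0,0,0.043,0,0,0,0.043,0,0,0,0.043,0]
}}

```text
time: 44.58
tool_pos: [0.5504, -0.077, 0.1348]
tcp_rot: [2.194, 2.247, 0.001]
wrist_force: [0.2, 0.8, -1.6]
width: 0.658
grip_force: 32.5
```

>>> {"api": "play_rows", "payload": {
  "steps": [0,0,0.001,0,0,0,0.001,0,0,0,0.001,0]
}}

```text
time: 44.95
tool_pos: [0.55, -0.0769, 0.1333]
tcp_rot: [2.195, 2.248, -0.0]
wrist_force: [-0.3, 0.1, -1.3]
width: 0.657
grip_force: 32.5
```

>>> {"api": "play_rows", "payload": {
  "steps": [0,0,0.0005,0,0,0,0.001,0,0,0,0.001,0,0,0,0.001,0]
}}

```text
time: 45.45
tool_pos: [0.55, -0.0769, 0.1326]
tcp_rot: [2.195, 2.248, 0.0]
wrist_force: [-0.6, 0.9, 2.4]
width: 0.659
grip_force: 32.7
```

>>> {"api": "play_rows", "payload": {
  "steps": [0,0,0,0,0,0,0,0,0,0,0,0,0,0,0,0,0,0,0,0],
  "jaw": 40
}}

```text
time: 46.08
tool_pos: [0.5499, -0.0769, 0.1322]
tcp_rot: [-2.195, -2.248, 0.0]
wrist_force: [-0.2, -0.8, -0.1]
width: 0.841
grip_force: 0.0
```

>>> {"api": "play_rows", "payload": {
  "steps": [0,0,-0.02,0,0,0,-0.06,0,0,0,-0.12,0,0,0,-0.15,0,0,0,-0.15,0,0,0,-0.15,0]
}}

```text
time: 46.82
tool_pos: [0.5493, -0.0768, 0.281]
tcp_rot: [-2.194, -2.247, 0.002]
wrist_force: [0.4, 0.1, -0.2]
width: 0.845
grip_force: 0.0
```

```bash
python3 -c "
from h import *
c=cam('wrist');np.savez('w14.npz',**c)
stones(c,.116)
print(bot.read_state()['tool_pos'])
go(.461,.1011,.2,99)
"
```

```text
[ 0.54887247 -0.07670914  0.2802276 ]
shift [ 0.1799 -0.0836  0.0802] turn 1.438 rows 7.7 | tilt [ 7.0e-04 -3.2e-03 -1.0e+00] ang 1.4
```

>>> {"api": "play_rows", "payload": {
  "steps": [0.18,-0.0835,0.02,1.438,0.18,-0.0835,0.05,1.438,0.18,-0.0835,0.1,1.438,0.18,-0.0835,0.15,1.438,0.18,-0.0835,0.19,1.438,0.18,-0.0835,0.19,1.438,0.18,-0.0835,0.19,1.438,0.18,-0.0835,0.19,1.438,0.18,-0.0835,0.19,1.438,0.18,-0.0835,0.19,1.438],
  "jaw": 0
}}

```text
time: 48.12
tool_pos: [0.4613, 0.1009, 0.0913]
tcp_rot: [3.131, 0.25, -0.003]
wrist_force: [-0.3, -0.1, 0.5]
width: 0.999
grip_force: 0.0
```

```bash
python3 -c "
from h import *
go(.461,.1011,.028,99);print(bot.read_state()['tool_pos'])
c=cam('wrist');blobs(c,'cuff',(0,70,50),(20,255,255),(150,500,100,400),.04,100)
"
```

```text
shift [-0.0003 -0.0003  0.0633] turn 0.002 rows 1.0 | tilt [-0.0019  0.     -1.    ] ang -80.9
[0.46128968 0.10087396 0.09129892]
cuff 320.6 339.3 978.5 cent [393.1  90.2] rect [395.1  88.1] [19.7 41.5] 55.3 circ [392.9  85. ] 21.5
cuff 327.5 302.4 358.0 cent [418.9  90.2] rect [418.9  89.7] [  2.1 127.1] 0.1 circ [419.1  89.7] 63.6
cuff 321.5 242.7 4502.0 cent [455.6  99.7] rect [461.6 100.3] [59.9 57.8] 8.0 circ [462.6 101.4] 32.2
cuff 473.8 119.5 2020.0 cent [533.8  34.8] rect [531.3  41.1] [21.7 42. ] 9.1 circ [531.1  40.9] 23.4
```

>>> {"api": "play_rows", "payload": {
  "steps": [0,0,0.02,0,0,0,0.045,0,0,0,0.063,0,0,0,0.063,0,0,0,0.063,0]
}}

```text
time: 48.8
tool_pos: [0.4626, 0.1011, 0.0298]
tcp_rot: [-3.132, -0.247, -0.001]
wrist_force: [0.7, -0.7, 0.8]
width: 1.0
grip_force: 0.0
```

>>> {"api": "play_rows", "payload": {
  "steps": [0,0,0,0,0,0,0,0,0,0,0,0,0,0,0,0,0,0,0,0],
  "jaw": 130,
  "grip_force": 30
}}

```text
time: 49.42
tool_pos: [0.463, 0.1012, 0.0305]
tcp_rot: [-3.132, -0.246, -0.003]
wrist_force: [-1.3, 0.4, 5.3]
width: 0.658
grip_force: 31.5
```

>>> {"api": "play_rows", "payload": {
  "steps": [0,0,-0.02,0,0,0,-0.06,0,0,0,-0.11,0,0,0,-0.17,0,0,0,-0.21,0,0,0,-0.21,0,0,0,-0.21,0]
}}

```text
time: 50.3
tool_pos: [0.4615, 0.1009, 0.2386]
tcp_rot: [3.132, 0.246, -0.001]
wrist_force: [0.7, -0.7, -1.7]
width: 0.658
grip_force: 32.6
```

```bash
python3 -c "
from h import *
s=bot.read_state();print(s['tool_pos'],s['width'],s['wrist_force'])
go(.5555,-.338,.237,1.4)
"
```

```text
[0.46154953 0.10093913 0.2385623 ] 0.6578421815875712 [ 0.65035044 -0.74884316 -1.66758776]
shift [0.0242 0.4482 0.0016] turn -1.438 rows 7.7 | tilt [-9.e-04  0.e+00 -1.e+00] ang -81.0
```

>>> {"api": "play_rows", "payload": {
  "steps": [0.003,0.045,0,-0.15,0.006,0.095,0,-0.3,0.009,0.15,0,-0.48,0.012,0.205,0,-0.66,0.015,0.26,0,-0.84,0.018,0.315,0,-1.02,0.021,0.37,0,-1.2,0.0235,0.42,0,-1.35,0.0242,0.448,0,-1.438,0.0242,0.448,0,-1.438]
}}

```text
time: 51.55
tool_pos: [0.5547, -0.3389, 0.2358]
tcp_rot: [-2.194, -2.241, 0.002]
wrist_force: [-0.1, 0.1, -1.3]
width: 0.655
grip_force: 32.6
```

>>> {"api": "play_rows", "payload": {
  "steps": [0,0,0,0,0,0,0,0]
}}

```text
time: 51.8
tool_pos: [0.5556, -0.3362, 0.2384]
tcp_rot: [-2.193, -2.247, 0.0]
wrist_force: [-0.6, 0.6, -1.4]
width: 0.656
grip_force: 32.6
```

```bash
python3 -c "
from h import *
s=bot.read_state();print(s['tool_pos'],s['width'],s['wrist_force'])
go(.5555,-.338,.1365,1.4)
"
```

```text
[ 0.55564569 -0.33617975  0.23843567] 0.6557181604152085 [-0.62398993  0.55345938 -1.42917919]
shift [-0.0018 -0.0002  0.1019] turn 0.0 rows 1.6 | tilt [ 0.0012 -0.0013 -1.    ] ang 1.4
```

>>> {"api": "play_rows", "payload": {
  "steps": [-0.001,0,0.03,0,-0.001,0,0.06,0,-0.001,0,0.085,0,-0.001,0,0.095,0,-0.001,0,0.1,0,-0.001,0,0.102,0,-0.001,0,0.102,0]
}}

```text
time: 52.68
tool_pos: [0.5566, -0.339, 0.1383]
tcp_rot: [2.193, 2.247, 0.0]
wrist_force: [0.2, -0.1, -1.3]
width: 0.657
grip_force: 32.6
```

>>> {"api": "play_rows", "payload": {
  "steps": [0,0,0.0008,0,0,0,0.0008,0,0,0,0.0008,0]
}}

```text
time: 53.05
tool_pos: [0.5561, -0.3388, 0.1367]
tcp_rot: [2.194, 2.248, 0.0]
wrist_force: [-0.4, 0.0, -1.0]
width: 0.653
grip_force: 32.6
```

>>> {"api": "play_rows", "payload": {
  "steps": [0,0,0.001,0,0,0,0.001,0,0,0,0.001,0,0,0,0.001,0]
}}

```text
time: 53.55
tool_pos: [0.5561, -0.3387, 0.1354]
tcp_rot: [-2.195, -2.248, 0.0]
wrist_force: [-0.7, -0.3, -0.9]
width: 0.657
grip_force: 32.6
```

>>> {"api": "play_rows", "payload": {
  "steps": [0,0,0.001,0,0,0,0.001,0,0,0,0.001,0]
}}

```text
time: 53.92
tool_pos: [0.5562, -0.3388, 0.1346]
tcp_rot: [2.194, 2.248, 0.0]
wrist_force: [-0.6, 0.1, 0.3]
width: 0.661
grip_force: 32.7
```

>>> {"api": "play_rows", "payload": {
  "steps": [0,0,0.0005,0,0,0,0.0005,0,0,0,0.0005,0]
}}

```text
time: 54.3
tool_pos: [0.5562, -0.3388, 0.1346]
tcp_rot: [2.194, 2.248, 0.0]
wrist_force: [-2.1, 0.7, 4.4]
width: 0.654
grip_force: 33.1
```

>>> {"api": "play_rows", "payload": {
  "steps": [0,0,0,0,0,0,0,0,0,0,0,0,0,0,0,0,0,0,0,0],
  "jaw": 40
}}

```text
time: 54.92
tool_pos: [0.5561, -0.3386, 0.1339]
tcp_rot: [-2.195, -2.248, -0.0]
wrist_force: [-0.0, 0.7, 0.4]
width: 0.841
grip_force: 0.0
```

>>> {"api": "play_rows", "payload": {
  "steps": [0,0,-0.02,0,0,0,-0.06,0,0,0,-0.12,0,0,0,-0.18,0,0,0,-0.25,0,0,-0.05,-0.28,0,0.05,-0.1,-0.28,0,0.12,-0.1,-0.28,0,0.12,-0.1,-0.28,0,0.12,-0.1,-0.28,0]
}}

```text
time: 56.18
tool_pos: [0.4533, -0.2207, 0.4156]
tcp_rot: [2.191, 2.248, 0.0]
wrist_force: [-0.8, -0.0, 1.8]
width: 0.845
grip_force: 0.0
```

>>> {"api": "play_rows", "payload": {
  "steps": [0,0,0,0,0,0,0,0]
}}

```text
time: 56.42
tool_pos: [0.4535, -0.2222, 0.4136]
tcp_rot: [-2.195, -2.246, 0.001]
wrist_force: [0.9, 0.2, -0.3]
width: 0.844
grip_force: 0.0
```

```bash
python3 -c "
from h import *
print(bot.read_state()['tool_pos'])
c=cam('wrist');np.savez('w15.npz',**c)
stones(c,.116);blobs(c,'all',(0,70,50),(20,255,255),(200,480,0,330),.108,300)
blobs(c,'trayblk',(0,0,0),(180,255,35),(300,450,60,260),.111,200)
s=cam('scene')['pixels'][110:230,220:390]
w=c['pixels'][0:320,240:480]
a=cv2.resize(s,None,fx=2.8,fy=2.8,interpolation=cv2.INTER_CUBIC);b=cv2.resize(w,(int(240*336/320),336))
cv2.imwrite('pics/fin.png',np.hstack([a,b]))
"
```

```text
[ 0.45350644 -0.22217184  0.41356911]
stone 406.7 180.3 272.0 cent [ 562.5 -249. ] rect [ 562.6 -249.1] [23.5 24.2] 48.8 circ [ 562.3 -249.1] 12.6
stone 416.3 139.7 281.5 cent [ 569.6 -198.1] rect [ 569.3 -198.2] [21.9 23.4] 5.2 circ [ 569.9 -198.4] 12.3
stone 409.9 114.6 307.5 cent [ 559.1 -168.7] rect [ 559.  -168.6] [23.4 24.1] 65.9 circ [ 558.7 -168.7] 12.8
all 395.8 124.0 18981.0 cent [ 544.8 -180.6] rect [ 539.2 -218.4] [117.3 347.4] 1.3 circ [ 541.3 -216.8] 177.8
trayblk 359.9 222.8 287.5 cent [ 507.4 -308.9] rect [ 509. -314.] [23.7 38.1] 2.7 circ [ 508.1 -313.5] 20.8
trayblk 403.9 144.4 4039.5 cent [ 556.2 -204.8] rect [ 557.5 -209.3] [ 49.4 142.2] 1.1 circ [ 557.6 -208.7] 74.5
```

View pics/fin.png

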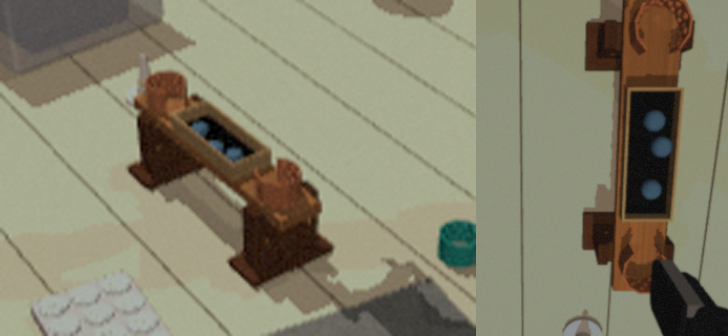

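The final view shows the board across both risers. The tray is in the middle with all three stones inside (at (655,121), (661,147) and (651,189) in the right pane). An upright cuff stands on each side over the middle line, and the gripper is clear of everything.

```bash
python3 -c "
from h import *
print(bot.finish_job())"
```

```text
the job is handed in; nothing more can be done
None
```

I handed the job in at about 56 s. The last camera pictures showed the board across both risers, the tray on its middle with all three stones inside, and an upright cuff on each side; the hand-in returned no verdict.

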